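# Load the UV disinfection drawer

### The arm

A 7-joint arm with a two-finger parallel gripper is mounted at the origin on the work surface. World frame = base frame: x ahead of the robot, y to its left, z up, the work surface at z = 0. Lengths are in m, angles in degrees, forces in N, time in s.
With the tool pointing down it reaches from about 0.4 to 0.9 m from the base axis. Payload 5.5 kg.
Tool frame: the origin (TCP) lies on the centre line of the jaws, within the pads' length; the fingertips stand robot.finger_overhang ahead of it and the grasp point (between the pads) is the TCP (robot.finger_overhang is the distance from the TCP to the fingertips, in m); z points along the fingers, y is the direction in which the jaws open and shut (so a half turn about z gives the same grasp; the last joint's range is limited). The gripper opens to 92 mm and grips with 3 to 60 N. Pads are 19 mm wide; open, the fingers measure 130 mm over their backs; the gripper's body (75 mm by 190 mm) begins 47 mm behind the grasp point.
Start: joints at [-59.175, 28.699, -24.465, 88.831, 12.651, 65.22, -12.049], TCP at [0.176, 0.626, 0.246] pointing down, gripper open.
Joint ranges: [-164.97, 164.97], [-17.58, 116.51], [-87.97, 89.64], [11.32, 138.91], [-80.73, 260.73], [10.89, 115.49], [-147.41, 147.41]. Speed limits (degrees/s): [147.25, 147.25, 180, 180, 180, 180, 180].

### API

Orientations are given as [roll, pitch, yaw] about the fixed x, y, z axes, in that order (R = Rz(yaw) Ry(pitch) Rx(roll)).
In Python, from cell import monitor, get_image, camera_info, job, robot gives the robot as it stands. The module is installed in compiled form; this text tells all that it offers.
- The arm moves only by the tool apply_moves, never from a script. Its argument "commands" is a list of rows, each a list of 3 entries, a list of its own where there are three numbers: the turn, a rotation vector about the tool's x, y, z in degrees, then the shift along the tool's x, y, z in cm, then the gripper's target within -1 to 1 (shut at 1, half-way at 0, fully open at -1). In form: [[[rx, ry, rz], [x, y, z], jaw], ...]. A call has 1 to 20 rows; each row is the pose to reach, as a shift and turn from the pose commanded when the call began, along the tool's axes at that moment; what a row does not reach only later rows make up. A row lasts 1/12 s, in which the tool goes at most 41.7 mm and 7.16 degrees, less where a joint would pass 70% of its speed; a pose out of reach is approached as far as the arm can. A call with a gripper value outside its range is refused whole. The fingers move at their own pace and stop on an object; "grip_force" is the grip in N (left out, the last holds). Time passes only in rows, so rows that repeat a pose let the fingers close. It gives the time, the measured TCP pose, the force and the opening at its end, in the units of the state.
- monitor.get_obs(): the state, without advancing time (a new reading comes with each control period).
- get_image(name): name is "side" or "top" or "wrist"; returns (picture, depth): 420x560x3 uint8, red, green, blue; 420x560 float32, m along the optical axis (not along the pixel's ray), 0 where there is no reading.
- camera_info(name): a dict with "vertical_fov" (degrees; the focal length in pixels is half the picture's height over the tangent of half this angle, whatever the lens; pixels are square), "cx", "cy" (the principal point, pixels), "R" (3x3) and "t" (3): a world point X has camera coordinates R X + t; the wrist camera has in their place "mount" (4x4, takes a point from camera to tool coordinates, whose origin is the TCP and whose axes are the flange's). Camera axes: x right, y down, z forward; pixel columns grow to the right and rows downward; lengths in m; the calibration is good to about 2 mm. A picture is of the moment at which its call begins: read the wrist's pose just before it. camera_info takes no time and is no camera call.
- job.hand_in(): hands the job in, once; it reports no verdict.
The state is a dict: "t": time; "q": joint angles; "joint_velocities": joint speeds; "joint_efforts": joint torques, N m; "eef_pos": TCP position; "orientation": TCP orientation; "ft_force": force on the tool from outside, world axes, zero at the start; "torque": the same for the moment, N m; "finger_gap": finger opening in m.
Only numpy, scipy, OpenCV 4.12 (cv2) and the standard library are available. Lean on these libraries where they do the work, as an engineer would, in place of code of your own. Each camera call takes 0.05 s, during which the arm holds its last target. There are 200 camera calls.

### The job

Load the tray of the UV cabinet and shut it: turn the steel cup of bite blocks upside down over the tray, mouth right down at the tray's floor, then lift it straight up so that the blocks stay behind in one heap, and leave the empty cup standing mouth down on the green drainer mat. Lay every quadrant impression tray from the bench flat on the floor of the tray as well, then push the tray by the middle of its front panel, along its centre line (it jams if pushed off-centre), fully home into the hood, and press the green start button on the hood all the way down once the loaded tray is home. Leave the amber bottles alone.

Things in the scene. Friction and masses are not known exactly. Their poses are not given: they have to be found in the camera images.
- cabinet: fixed low white UV cabinet: a hood 220 mm wide, 100 high, 285 deep (x 0.005 to 0.29) over a slide track (x -0.33 to 0.27) of two white runners with a slot between black rubber guides in the middle. Origin on the bench at the middle of the open mouth; +x points into the hood along the track's centre line (roughly world +y), z up. Room inside over the tray floor 76 mm
- tray: loose steel tray, about 0.55 kg, on the track, outside the hood at the start; axes as the cabinet's, +x the way in. Origin at its middle, at bench height. Inside x -0.130 to 0.127, y +-0.077; floor top z 0.016, rim top 0.034. White front panel at x -0.138 to -0.130, 210 mm wide, z 0.013 to 0.084, blue stripe 22 mm wide on its middle. Home (panel against hood) at x = 0.135 in the cabinet's frame
- tray_push (a point): middle of the outer face of the tray's front panel, on the blue stripe, 60 mm over the bench: push here towards the tray's +x. A 50 mm keel under the tray's middle runs in the slot with 1.5 mm play a side: it slides freely (1 to 4 N) when pushed within about 10 mm of the centre line, may bind from about 20 mm off it and jams at 40 mm or more; back off and push on the middle to free it
- uvbutton (a joint): the green start button on the hood's roof: how far it is pressed, 0 to 0.006 m; a spring, about 5 N when fully down, pushes it back up
- uvbutton_top (a point): middle of the green button's top, 28 mm across, in its grey housing on the hood's roof near the mouth; press it straight down 6 mm
- cradle: fixed grey cradle 110 x 66 mm; at the start the cup lies in it with its axis along the cradle's +x, mouth tipped up 8 degrees, the cup's middle 110 mm over the bench above the cradle's origin (under its centre). Two strips underneath (within 22 mm of the middle plane) and a low stop behind the lower half of the cup's bottom hold it: its sides and top are free
- cup: loose steel cup, 55 mm across at the bottom, 60 at the rim, 90 long, wall 3, about 0.14 kg, blue band at the bottom, holding 4 to 6 blocks. Origin at the centre of its closed bottom's outer face; +z along its axis to the open mouth. Grip it across its diameter, best about 25 mm from the bottom, with the gripper leaning 45 degrees over the bottom end to turn it mouth down
- cup_mouth (a point): centre of the cup's mouth, in the plane of the rim (90 mm from the bottom)
- mat: fixed round green drainer mat, 90 mm across, top 4 mm over the bench, origin under its centre
- block1: loose yellow resin bite block 24 x 16 x 14 mm, 12 g, in the cup at the start (absent in some runs); origin at the centre of its 24 x 16 underside
- block2: loose green resin bite block 24 x 16 x 14 mm, 12 g, in the cup at the start (absent in some runs); origin at the centre of its 24 x 16 underside
- block3: loose yellow resin bite block 24 x 16 x 14 mm, 12 g, in the cup at the start (absent in some runs); origin at the centre of its 24 x 16 underside
- block4: loose green resin bite block 24 x 16 x 14 mm, 12 g, in the cup at the start (absent in some runs); origin at the centre of its 24 x 16 underside
- block5: loose yellow resin bite block 24 x 16 x 14 mm, 12 g, in the cup at the start (absent in some runs); origin at the centre of its 24 x 16 underside
- block6: loose green resin bite block 24 x 16 x 14 mm, 12 g, in the cup at the start (absent in some runs); origin at the centre of its 24 x 16 underside
- quad1: loose steel quadrant impression tray lying on the bench, 96 mm long, 60 g (absent in some runs): a trough 56 x 28 x 18 mm, its end wall at the handle 22 high (x -0.016 to 0.040) and an aluminium handle 12 mm wide, 8 to 22 mm high, along -x (x -0.056 to -0.014; grip it at about x = -0.027, just clear of the trough's end wall). Origin on the underside, z up; mass centre at about x = 0.003
- quad2: loose steel quadrant impression tray lying on the bench, 96 mm long, 60 g (absent in some runs): a trough 56 x 28 x 18 mm, its end wall at the handle 22 high (x -0.016 to 0.040) and an aluminium handle 12 mm wide, 8 to 22 mm high, along -x (x -0.056 to -0.014; grip it at about x = -0.027, just clear of the trough's end wall). Origin on the underside, z up; mass centre at about x = 0.003
- quad3: loose steel quadrant impression tray lying on the bench, 96 mm long, 60 g (absent in some runs): a trough 56 x 28 x 18 mm, its end wall at the handle 22 high (x -0.016 to 0.040) and an aluminium handle 12 mm wide, 8 to 22 mm high, along -x (x -0.056 to -0.014; grip it at about x = -0.027, just clear of the trough's end wall). Origin on the underside, z up; mass centre at about x = 0.003
- amber1: bystander: loose amber glass bottle, 44 mm across, 75 to 90 mm high; origin under its centre
- amber2: bystander: loose amber glass bottle, 44 mm across, 75 to 90 mm high; origin under its centre
There are look-alikes about, which are no part of the job. What is shaped like the quad3 but blue or yellow is not meant.

How it is judged:
By the outcome, as a careful person would: the job done as asked, in the order asked, and still so for the second after the job is handed in, with the robot touching nothing.
Of block1, block2, block3, block4, block5, block6 only 4 to 6 are there at a start; the rules pass over those that are not, and their reading is None.
Of quad1, quad2, quad3 only 2 to 3 are there at a start; the rules pass over those that are not, and their reading is None.
At some moment in a run one of quad1, quad2, quad3 may be knocked a few centimetres aside while the robot is not near it.
It also fails if it takes over 192 s, if anything falls off the work surface, if the arm or the gripper's body presses on something with over 40 N, if the wrist force passes 120 N, or if a joint passes its speed limit or range.

## Working session

There is one attempt and no reset: what is moved stays moved. The work goes in short steps, Python scripts to look and compute and a tool call to move; the robot and the scene stay as the last step left them, time stands still between calls to the robot, and variables do not carry over. Pictures are saved under pics/ and viewed, about 12 in all and at most 16, crops included, and the job is handed in when it is done.

Besides the shell and the picture viewer there is one more tool, called after "Request:" by a JSON object that holds its "op" and its "data", one argument or row to a line. apply_moves: Moves the arm, as the interface text tells. Its arguments: {"type":"object","properties":{"commands":{"type":"array"},"grip_force":{"type":"number"}},"required":["commands"]}

```bash
mkdir -p pics; cat > h.py <<'E'
import numpy as np, cv2
from cell import monitor, get_image, camera_info, job, robot
from scipy.spatial.transform import Rotation as Ro
def Rm(o): return Ro.from_euler('xyz',o,degrees=True).as_matrix()
def cam(n,save=None):
    o=monitor.get_obs(); im,d=get_image(n); ci=camera_info(n)
    f=210/np.tan(np.radians(ci['vertical_fov'])/2)
    if 'R' in ci: R=np.array(ci['R']).T; t=-R@np.array(ci['t'])
    else:
        M=np.array(ci['mount']); Rt=Rm(o['orientation']); R=Rt@M[:3,:3]; t=Rt@M[:3,3]+np.array(o['eef_pos'])
    v,u=np.mgrid[:420,:560]; 
    P=np.stack([(u-ci['cx'])/f*d,(v-ci['cy'])/f*d,d],-1)@R.T+t; P[d==0]=np.nan
    if save: cv2.imwrite('pics/'+save,im[...,::-1]); np.savez('pics/'+save+'.npz',P=P,im=im)
    return im,d,P
E
python3 - <<'E'
from h import *
for n in ['top','side','wrist']:
    cam(n,n+'0.png'); print({k:v for k,v in camera_info(n).items()})
o=monitor.get_obs();print(o); print(robot.finger_overhang)
a=cv2.imread('pics/top0.png');b=cv2.imread('pics/side0.png')
E
```

```text
{'vertical_fov': 46.99277133902633, 'cx': 279.8860827676368, 'cy': 208.40656002792008, 'R': array([[ 0.00664637, -0.99996241, -0.00556839],
       [-0.97904536, -0.00537374, -0.20357135],
       [ 0.20353378,  0.00680472, -0.97904428]]), 't': array([-0.01888817,  0.49331469,  1.25918039])}
{'vertical_fov': 44.235962980803926, 'cx': 287.11262867505957, 'cy': 212.00424840682967, 'R': array([[ 0.96190909, -0.273358  ,  0.0025117 ],
       [-0.17667515, -0.62865427, -0.75735045],
       [ 0.2086068 ,  0.72805853, -0.65300382]]), 't': array([-0.4681384 ,  0.15747994,  1.37520656])}
{'vertical_fov': 64.89873238290218, 'cx': 274.0134014754593, 'cy': 207.5662313167933, 'mount': array([[-4.41752943e-04, -9.57025617e-01, -2.90003057e-01,
         7.85757924e-02],
       [ 9.99999901e-01, -4.38675991e-04, -7.56155439e-05,
         3.36799643e-04],
       [-5.48513659e-05, -2.90003062e-01,  9.57025716e-01,
        -1.38426109e-01],
       [ 0.00000000e+00,  0.00000000e+00,  0.00000000e+00,
         1.00000000e+00]])}
{'t': 0.15, 'q': array([-59.17434859,  28.74194984, -24.45605759,  88.87606902,
        12.6503565 ,  65.21924272, -12.04970527]), 'joint_velocities': array([ 0.03325375, -0.13436377,  0.00767709, -0.13885213, -0.044375  ,
       -0.03238151, -0.00677543]), 'joint_efforts': array([-6.61297454e-03, -5.67101812e+01, -5.82539499e+00, -2.79452688e+01,
       -6.86475704e-02,  2.65995995e-02,  1.17011969e-04]), 'eef_pos': array([0.17627407, 0.62512652, 0.24492414]), 'orientation': array([-1.79915667e+02, -4.33763272e-03,  1.64256412e+02]), 'ft_force': array([ 0.18555813,  0.42367135, -0.20964956]), 'torque': array([-0.05079376,  0.01365788, -0.04064275]), 'finger_gap': 0.09207355359321036}
0.019
```

View pics/top0.png

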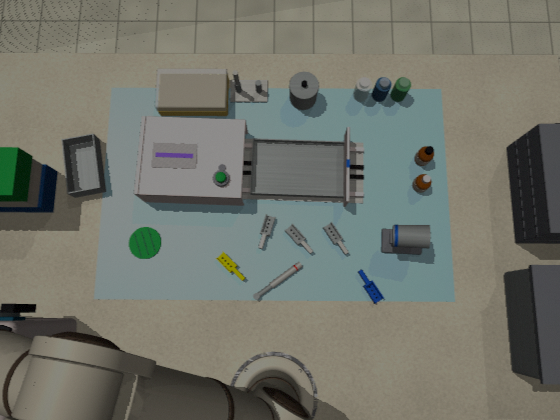

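View pics/side0.png

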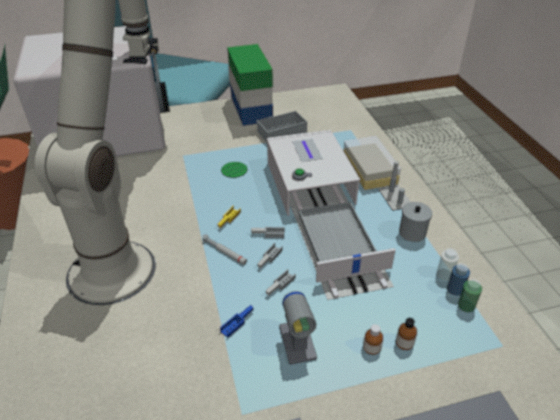

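The top view shows the hood at (190,160), the tray at (300,168) with its panel at column 348, and the button at (221,177). The cup lies in its cradle at (410,237) with the mouth to the right (-y), and the mat is at (145,242). There are three steel quads, at (265,231), (300,239) and (336,239). The side view agrees. Next I measure from both depth maps.

```bash
cat > m.py <<'E'
from h import *
from scipy import ndimage as nd
def rect(p):
    r=cv2.minAreaRect((p*1000).astype(np.float32)); return np.round(r[0],1),np.round(r[1],1),round(r[2],1)
def quads(P,im,roi):
    x,y,z=P[...,0],P[...,1],P[...,2]
    m=(x>roi[0])&(x<roi[1])&(y>roi[2])&(y<roi[3])&(z>0.006)&(z<0.06)
    L,n=nd.label(nd.binary_closing(m)&np.isfinite(x))
    for i in range(1,n+1):
        k=(L==i)
        if k.sum()<60: continue
        p=P[k][:,:2]; c=im[k].astype(float).mean(0)
        print('blob',k.sum(),'rgb',c.round(),'z99',np.nanpercentile(z[k],97).round(4),rect(p[np.isfinite(p).all(1)]),'mean',p.mean(0).round(4))
E
python3 - <<'E'
from m import *
for n in ['top','side']:
    D=np.load(f'pics/{n}0.png.npz');P,im=D['P'],D['im'].astype(int);x,y,z=P[...,0],P[...,1],P[...,2]
    print('==',n,'bench z',np.nanmedian(z[(x>.3)&(x<.4)&(y>0)&(y<.2)]))
    quads(P,im,(.33,.6,-.3,.2))
    r,g,b=im[...,0],im[...,1],im[...,2]
    grn=(g>1.6*r)&(g>1.4*b)&(x>.2)&(x<.8)&(y>-.5)&(y<.5)
    L,k=nd.label(grn)
    for i in range(1,k+1):
        q=P[L==i]
        if len(q)>25: print('green',len(q),np.nanmean(q,0).round(4),'zmed',np.nanmedian(q[:,2]).round(4),rect(q[:,:2]))
    blu=(b>1.6*r)&(b>1.3*g)&(x>.3)&(x<.8)&(y>-.5)&(y<.5)
    L,k=nd.label(blu)
    for i in range(1,k+1):
        q=P[L==i]
        if len(q)>15: print('blue',len(q),np.nanmean(q,0).round(4),'min',np.nanmin(q,0).round(3),'max',np.nanmax(q,0).round(3))
    hood=(z>.09)&(z<.108)&(x>.4)&(x<.75)&(y>0.02)&(y<.42)
    print('hood',rect(P[hood][:,:2]),np.nanmedian(z[hood]))
    pan=(z>.06)&(z<.09)&(x>.4)&(x<.75)&(y<-.05)&(y>-.25)
    L,k=nd.label(pan)
    for i in range(1,k+1):
        q=P[L==i]
        if len(q)>30: print('panel',len(q),rect(q[:,:2]),np.nanmax(q[:,2]))
    cup=(z>.085)&(z<.16)&(x>.3)&(x<.5)&(y<-.15)&(y>-.45)
    L,k=nd.label(cup)
    for i in range(1,k+1):
        q=P[L==i]
        if len(q)>60: print('cup',len(q),rect(q[:,:2]),q.min(0).round(4),q.max(0).round(4))
E
```

```text
== top bench z 0.0006259370551494614
blob 2205 rgb [97. 99. 97.] z99 0.0354 (array([568.9, -55.5]), array([293.8,  91.5]), 83.4) mean [ 0.5661 -0.0642]
blob 76 rgb [111. 107. 105.] z99 0.0161 (array([ 545.8, -227.8]), array([22. , 38.1]), 10.4) mean [ 0.5446 -0.2274]
blob 174 rgb [60. 57. 55.] z99 0.0576 (array([512.3, 143.4]), array([112.3,   6.6]), 89.2) mean [0.5132 0.1419]
blob 197 rgb [108. 112. 109.] z99 0.0254 (array([435.2,  26.1]), array([28.6, 95.8]), 72.6) mean [0.4363 0.0254]
blob 203 rgb [96. 99. 97.] z99 0.0253 (array([ 417.5, -172.9]), array([95.6, 33.1]), 32.0) mean [ 0.4167 -0.1713]
blob 188 rgb [102. 105. 102.] z99 0.0252 (array([414.6, -69.5]), array([95.5, 28.3]), 41.9) mean [ 0.4142 -0.0694]
blob 68 rgb [134. 131.   8.] z99 0.025 (array([352. , 124.7]), array([60.9, 17.3]), 46.0) mean [0.3528 0.1211]
blob 72 rgb [114. 102.  98.] z99 0.0213 (array([338.1, -56.9]), array([19.8, 33.2]), 44.0) mean [ 0.3393 -0.0586]
green 88 [0.5622 0.1391 0.1206] zmed 0.1208 (array([562.3, 139.5]), array([25.1, 24.8]), 57.0)
green 795 [0.4047 0.3592 0.0035] zmed 0.0034 (array([404.9
[... 1731 characters left out ...]
0.6279 0.2688 0.1007] min [0.622 0.223 0.098] max [0.634 0.319 0.105]
blue 18 [ 0.618  -0.1866  0.0728] min [ 0.603 -0.203  0.017] max [ 0.649 -0.133  0.087]
blue 86 [ 0.6113 -0.2028  0.0515] min [ 0.603 -0.206  0.028] max [ 0.622 -0.199  0.076]
blue 38 [ 0.4094 -0.3071  0.1254] min [ 0.391 -0.312  0.115] max [ 0.431 -0.299  0.131]
blue 86 [ 0.3137 -0.2447  0.0184] min [ 0.3   -0.268 -0.003] max [ 0.331 -0.218  0.025]
hood (array([626.1, 222.9]), array([293.1, 221.1]), 88.1) 0.09870998189665037
panel 638 (array([ 612.6, -199.2]), array([ 15.2, 209.4]), 88.3) 0.08767853921882729
cup 1135 (array([ 410.7, -349.6]), array([101.2,  57.9]), 88.9) [ 0.3809 -0.4     0.0855] [ 0.4403 -0.299   0.1469]
```

```bash
python3 - <<'E'
import cv2
a=cv2.imread('pics/top0.png')[120:300,130:450]
cv2.imwrite('pics/c1.png',cv2.resize(a,(800,450),interpolation=cv2.INTER_CUBIC))
E
```

```text
(no output)
```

View pics/c1.png

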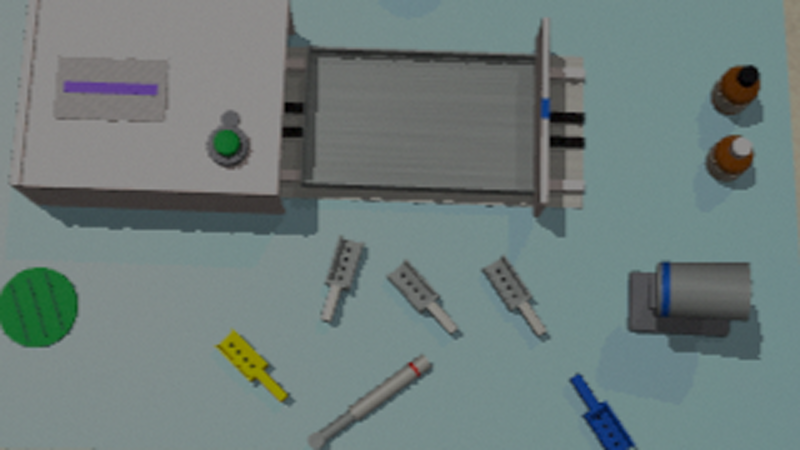

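The crop confirms it: the three steel quads' handles point down the picture (towards the robot), the tray is empty and the cup's mouth points to -y. Next, the cup approach pose.

```bash
cat > g.py <<'E'
from h import *
def frame(z,y):
    z=np.array(z,float);z/=np.linalg.norm(z);y=np.array(y,float);y-=z*(y@z);y/=np.linalg.norm(y)
    return np.column_stack([np.cross(y,z),y,z])
def go(R,p):
    o=monitor.get_obs();R0=Rm(o['orientation'])
    print('turn',Ro.from_matrix(R0.T@R).as_rotvec(degrees=True).round(2),'shift',(R0.T@(np.array(p)-o['eef_pos'])*100).round(2),'t',round(o['t'],1),'q',np.round(o['q']))
def lean(deg,yaw):  # tool z: deg below horizontal, heading yaw-180 ; y axis = heading perp
    h=np.radians(yaw+180);d=np.radians(deg)
    return frame([np.cos(h)*np.cos(d),np.sin(h)*np.cos(d),-np.sin(d)],[np.cos(h+np.pi/2),np.sin(h+np.pi/2),0])
E
python3 - <<'E'
from g import *
R=lean(38,89)
print(R.round(2)); B=np.array([.411,-.3035,.1037]);a=np.array([-.0173,-.990,.139]);G=B+.025*a
print(G); go(R,G-R[:,2]*.12)
o=monitor.get_obs();print(Rm(o['orientation']).round(2))
E
```

```text
[[ 0.01  1.   -0.01]
 [ 0.62 -0.02 -0.79]
 [-0.79  0.   -0.62]]
[ 0.4105675 -0.32825    0.107175 ]
turn [ 33.93 -44.06  69.75] shift [-46.01 -76.25   6.5 ] t 0.1 q [-59.  29. -24.  89.  13.  65. -12.]
[[-0.96  0.27 -0.  ]
 [ 0.27  0.96 -0.  ]
 [ 0.   -0.   -1.  ]]
```

Request:
{"op": "apply_moves", "data": {
  "commands": [
    [[0, 0, 0], [-30, -40, -6], -1],
    [[0, 0, 30], [-46, -76, -6], -1],
    [[0, 0, 60], [-46, -76, -6], -1],
    [[0, 0, 60], [-46, -76, -6], -1],
    [[0, 0, 60], [-46, -76, -6], -1],
    [[0, 0, 60], [-46, -76, -6], -1],
    [[0, 0, 60], [-46, -76, -6], -1],
    [[0, 0, 60], [-46, -76, -6], -1],
    [[0, 0, 60], [-46, -76, -6], -1],
    [[0, 0, 60], [-46, -76, -6], -1],
    [[0, 0, 60], [-46, -76, -6], -1],
    [[0, 0, 60], [-46, -76, -6], -1],
    [[0, 0, 60], [-46, -76, -6], -1],
    [[0, 0, 60], [-46, -76, -6], -1],
    [[0, 0, 60], [-46, -76, -6], -1],
    [[0, 0, 60], [-46, -76, -6], -1],
    [[0, 0, 60], [-46, -76, -6], -1],
    [[0, 0, 60], [-46, -76, -6], -1],
    [[0, 0, 60], [-46, -76, -6], -1],
    [[0, 0, 60], [-46, -76, -6], -1]
  ]
}}

```text
t: 1.82
eef_pos: [0.3978, -0.1775, 0.3023]
orientation: [180.0, 0.0, 104.3]
ft_force: [1.1, 1.0, 0.5]
finger_gap: 0.0919
```

```bash
python3 - <<'E'
from g import *
R=lean(38,89)
G=np.array([.4106,-.3283,.1072]); go(R,G-R[:,2]*.12)
E
```

```text
turn [  6.97 -51.68  14.18] shift [-5.81  0.   12.13] t 1.8 q [-10.   0.  31. 115.  -0.  64.  35.]
```

Request:
{"op": "apply_moves", "data": {
  "commands": [
    [[6.97, -51.68, 14.18], [-5.8, 0, 12.1], -1],
    [[6.97, -51.68, 14.18], [-5.8, 0, 12.1], -1],
    [[6.97, -51.68, 14.18], [-5.8, 0, 12.1], -1],
    [[6.97, -51.68, 14.18], [-5.8, 0, 12.1], -1],
    [[6.97, -51.68, 14.18], [-5.8, 0, 12.1], -1],
    [[6.97, -51.68, 14.18], [-5.8, 0, 12.1], -1],
    [[6.97, -51.68, 14.18], [-5.8, 0, 12.1], -1],
    [[6.97, -51.68, 14.18], [-5.8, 0, 12.1], -1],
    [[6.97, -51.68, 14.18], [-5.8, 0, 12.1], -1],
    [[6.97, -51.68, 14.18], [-5.8, 0, 12.1], -1],
    [[6.97, -51.68, 14.18], [-5.8, 0, 12.1], -1],
    [[6.97, -51.68, 14.18], [-5.8, 0, 12.1], -1],
    [[6.97, -51.68, 14.18], [-5.8, 0, 12.1], -1]
  ]
}}

```text
t: 2.9
eef_pos: [0.4119, -0.2326, 0.1815]
orientation: [180.0, 51.9, 88.8]
ft_force: [-0.1, 0.4, 0.2]
finger_gap: 0.0918
```

```bash
python3 - <<'E'
from g import *
R=lean(38,89)
G=np.array([.4106,-.3283,.1072]); go(R,G-R[:,2]*.12); 
o=monitor.get_obs();print(o['eef_pos'],o['orientation'])
im,d,P=cam('wrist','w1.png')
x,y,z=P[...,0],P[...,1],P[...,2]
m=(z>.05)&(x>.36)&(x<.46)&(y>-.45)&(y<-.2)
q=P[m]; print(q.min(0),q.max(0),len(q))
for c in (-.31,-.32,-.33,-.35,-.37):
    s=q[abs(q[:,1]-c)<.004]; 
    if len(s): print(c,s[:,0].min().round(4),s[:,0].max().round(4),s[:,2].max().round(4))
E
```

```text
turn [-0.09 -0.12 -0.11] shift [-0.03  0.04  0.12] t 2.9 q [-38.  27.  35. 130.  52.  49. -50.]
[ 0.41188952 -0.23260021  0.18154554] [179.95610028  51.87790387  88.82366599]
[ 0.36000343 -0.39302791  0.05004062] [ 0.45999954 -0.20004321  0.21320012] 10022
-0.31 0.3868 0.4424 0.1302
-0.32 0.3864 0.4394 0.1321
-0.33 0.3857 0.4395 0.1343
-0.35 0.3845 0.4391 0.1384
-0.37 0.383 0.4409 0.1422
```

View pics/w1.png

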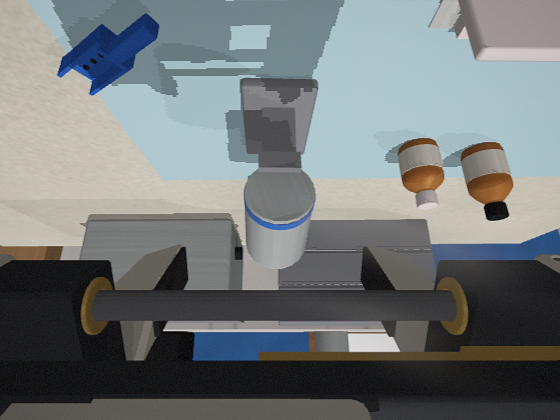

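The wrist view shows the cup at (280,215), centred between the jaws; its mid-line is at x≈0.4125 and its height matches the two fixed views. I'll advance and grip.

Request:
{"op": "apply_moves", "data": {
  "commands": [
    [[0, 0, 0], [0, 0.1, 4], -1],
    [[0, 0, 0], [0, 0.1, 8], -1],
    [[0, 0, 0], [0, 0.1, 10], -1],
    [[0, 0, 0], [0, 0.1, 11], -1],
    [[0, 0, 0], [0, 0.1, 12.1], -1],
    [[0, 0, 0], [0, 0.1, 12.1], -1],
    [[0, 0, 0], [0, 0.1, 12.1], 1],
    [[0, 0, 0], [0, 0.1, 12.1], 1],
    [[0, 0, 0], [0, 0.1, 12.1], 1],
    [[0, 0, 0], [0, 0.1, 12.1], 1],
    [[0, 0, 0], [0, 0.1, 12.1], 1],
    [[0, 0, 0], [0, 0.1, 12.1], 1],
    [[0, 0, 0], [0, 0.1, 12.1], 1],
    [[0, 0, 0], [0, 0.1, 12.1], 1]
  ],
  "grip_force": 40
}}

```text
t: 4.12
eef_pos: [0.4132, -0.3265, 0.1067]
orientation: [179.9, 52.0, 89.1]
ft_force: [4.8, 1.5, 2.3]
finger_gap: 0.0549
```

Request:
{"op": "apply_moves", "data": {
  "commands": [
    [[0, 0, 0], [-1.6, 0, -1.2], 1],
    [[0, 0, 0], [-3.2, 0, -2.5], 1],
    [[0, 0, 0], [-4.8, 0, -3.7], 1],
    [[0, 0, 0], [-7.9, 0, -6.2], 1],
    [[0, 0, 0], [-11.8, 0, -9.3], 1],
    [[0, 0, 0], [-11.8, 0, -9.3], 1]
  ]
}}

```text
t: 4.62
eef_pos: [0.4118, -0.3275, 0.2608]
orientation: [179.6, 51.9, 88.5]
ft_force: [1.6, -0.7, -2.8]
finger_gap: 0.0549
```

```bash
python3 - <<'E'
from g import *
o=monitor.get_obs();print(o['eef_pos'],o['ft_force'],o['finger_gap'])
R=lean(58,88.1); go(R,[.6145,-.045,.20])
# cup axis relative to tool: check with top/side depth
Rt=Rm(o['orientation'])
for n in('side','top'):
    im,d,P=cam(n); Q=(P-o['eef_pos'])@Rt
    # points near axis line: axis in tool coords approx 46deg from z
    a=np.array([-np.sin(np.radians(46)),0,np.cos(np.radians(46))])
    Q=Q[np.isfinite(Q).all(-1)]
    s=Q@a; r=np.linalg.norm(Q-s[:,None]*a,axis=1)
    k=(r<.045)&(s>.015)&(s<.09)&(P[np.isfinite(P).all(-1)][:,2]>.13); q=Q[k]
    f=lambda v:np.hypot(np.hypot(*0*q[:2,:2].T).sum()*0+0,0)
    from scipy.optimize import least_squares
    def res(v):
        ax=np.array([-np.sin(v[0]),v[3],np.cos(v[0])]);ax/=np.linalg.norm(ax)
        w=q-np.array([v[1]*np.cos(v[0]),v[2],v[1]*np.sin(v[0])]); t=w@ax
        return np.linalg.norm(w-t[:,None]*ax,axis=1)-(.0275+.0025*(t+.025)/.09)
    S=least_squares(res,[np.radians(46),0,0,0],loss='soft_l1',f_scale=.002)
    print(n,len(q),'axis angle',np.degrees(S.x[0]).round(1),'off mm',(S.x[1:3]*1e3).round(1),np.degrees(S.x[3]).round(1),'smax',np.percentile(s[k],99).round(4))
E
```

```text
[ 0.41178774 -0.32750124  0.26083675] [ 1.64277848 -0.65355484 -2.76450064] 0.05494021456779588
turn [ 0.69 19.92  0.37] shift [ 22.53  19.66 -18.75] t 4.6 q [-33.  17.  42. 128.  58.  49. -37.]
side 1046 axis angle 50.5 off mm [2.3 0.2] -1.5 smax 0.0706
top 629 axis angle 48.0 off mm [ 3.2 -0. ] -1.6 smax 0.0651
```

Request:
{"op": "apply_moves", "data": {
  "commands": [
    [[0, 0, 0], [4, 4, -4], 1],
    [[0, 5, 0], [8, 7, -7], 1],
    [[0, 10, 0], [12, 10, -10], 1],
    [[0, 15, 0], [16, 14, -14], 1],
    [[0.69, 19.9, 0.37], [22.5, 19.7, -18.7], 1],
    [[0.69, 19.9, 0.37], [22.5, 19.7, -18.7], 1],
    [[0.69, 19.9, 0.37], [22.5, 19.7, -18.7], 1],
    [[0.69, 19.9, 0.37], [22.5, 19.7, -18.7], 1],
    [[0.69, 19.9, 0.37], [22.5, 19.7, -18.7], 1],
    [[0.69, 19.9, 0.37], [22.5, 19.7, -18.7], 1],
    [[0.69, 19.9, 0.37], [22.5, 19.7, -18.7], 1],
    [[0.69, 19.9, 0.37], [22.5, 19.7, -18.7], 1],
    [[0.69, 19.9, 0.37], [22.5, 19.7, -18.7], 1],
    [[0.69, 19.9, 0.37], [22.5, 19.7, -18.7], 1]
  ]
}}

```text
t: 5.88
eef_pos: [0.6124, -0.0458, 0.194]
orientation: [-179.6, 32.2, 88.3]
ft_force: [-0.5, 0.2, -1.6]
finger_gap: 0.055
```

```bash
cat >> g.py <<'E'
def rel(Rt,pt,jaw=1):
    o=monitor.get_obs();R0=Rm(o['orientation'])
    return [list(map(float,Ro.from_matrix(R0.T@Rt).as_rotvec(degrees=True).round(1))),list(map(float,(R0.T@(np.array(pt)-o['eef_pos'])*100).round(1))),jaw]
E
python3 - <<'E'
from g import *
o=monitor.get_obs();print(o['eef_pos'],o['orientation'],o['t'],o['q'].round())
im,d,P=cam('side','s1.png'); cv2.imwrite('pics/s1c.png',cv2.resize(im[140:340,200:460,::-1],None,fx=3,fy=3)[:600,:780])
x,y,z=P[...,0],P[...,1],P[...,2]
phi=46
for th,zz in [(12,.10),(19,.09),(26,.088),(33,None),(40,None),(47,None),(54,None),(61,None),(68,None),(75,None),(82,None),(90,None)]:
    t=np.radians(th); zc=.020+.004*(th<90)+.065*np.sin(t)+.030*np.cos(t); zc=zz or zc
    yy=-.115+.065*np.cos(t)
    print(th,rel(lean(th+phi,88.1),[.6145,yy,zc]))
E
```

```text
[ 0.61243009 -0.04583664  0.19398039] [-179.55725972   32.15744297   88.34088994] 5.8833 [-33.  34.  24.  97.  21.  61. -24.]
12 [[-0.3, 0.1, 0.2], [4.5, 0.2, 8.3], 1]
19 [[-0.3, 7.1, 0.2], [4.9, 0.3, 9.3], 1]
26 [[-0.3, 14.1, 0.2], [4.7, 0.3, 9.6], 1]
33 [[-0.3, 21.1, 0.2], [4.6, 0.3, 10.1], 1]
40 [[-0.3, 28.1, 0.1], [3.9, 0.3, 10.0], 1]
47 [[-0.3, 35.1, 0.1], [3.3, 0.3, 10.0], 1]
54 [[-0.3, 42.1, 0.1], [2.7, 0.3, 10.1], 1]
61 [[-0.3, 49.1, 0.1], [2.0, 0.4, 10.4], 1]
68 [[-0.3, 56.1, 0.1], [1.4, 0.4, 10.8], 1]
75 [[-0.4, 63.1, 0.0], [0.8, 0.4, 11.2], 1]
82 [[-0.4, 70.1, 0.0], [0.3, 0.4, 11.8], 1]
90 [[-0.4, 78.1, -0.0], [-0.1, 0.5, 12.9], 1]
```

View pics/s1c.png

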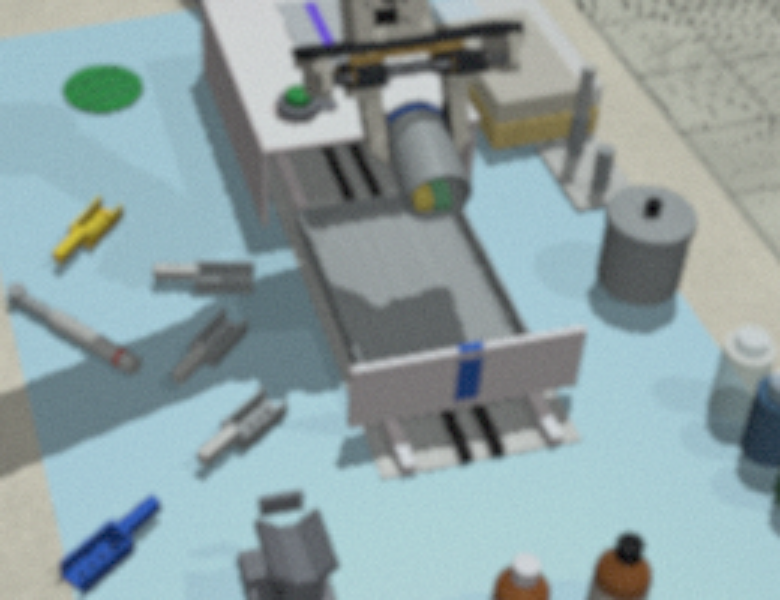

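The side view shows the cup over the tray, mouth at (440,195), with yellow and green blocks still inside. Now the low tilt to mouth down.

Request:
{"op": "apply_moves", "data": {
  "commands": [
    [[0, 0, 0], [2, 0.2, 4], 1],
    [[-0.3, 0, 0.2], [4.3, 0.2, 7.8], 1],
    [[-0.3, 7, 0.2], [4.9, 0.3, 9.2], 1],
    [[-0.3, 14, 0.2], [4.7, 0.3, 9.6], 1],
    [[-0.3, 21, 0.2], [4.6, 0.3, 10.0], 1],
    [[-0.3, 28, 0.1], [3.9, 0.3, 10.0], 1],
    [[-0.3, 35, 0.1], [3.3, 0.3, 10.0], 1],
    [[-0.3, 42, 0.1], [2.7, 0.3, 10.1], 1],
    [[-0.3, 49, 0.1], [2.0, 0.4, 10.4], 1],
    [[-0.3, 56, 0.1], [1.4, 0.4, 10.8], 1],
    [[-0.3, 63, 0.1], [0.8, 0.4, 11.2], 1],
    [[-0.3, 70, 0], [0.3, 0.4, 11.8], 1],
    [[-0.4, 77, 0], [-0.1, 0.5, 12.5], 1],
    [[-0.4, 78, 0], [-0.1, 0.5, 12.6], 1],
    [[-0.4, 78, 0], [-0.1, 0.5, 12.6], 1],
    [[-0.4, 78, 0], [-0.1, 0.5, 12.6], 1]
  ]
}}

```text
t: 7.27
eef_pos: [0.6156, -0.1153, 0.088]
orientation: [179.9, -45.8, 88.0]
ft_force: [-1.4, -1.7, 1.9]
finger_gap: 0.0549
```

```bash
python3 - <<'E'
from g import *
o=monitor.get_obs();print(o['eef_pos'],o['orientation'],o['q'].round(),o['ft_force'])
im,d,P=cam('side','s2.png'); cv2.imwrite('pics/s2c.png',cv2.resize(im[140:340,200:460,::-1],None,fx=3,fy=3)[:600,:780])
E
```

```text
[ 0.61555783 -0.11530812  0.08804803] [179.93313856 -45.80416673  88.04147323] [ 38.  51. -14.  87. -32.  69.  44.] [-1.43814307 -1.70677659  1.91239773]
```

View pics/s2c.png

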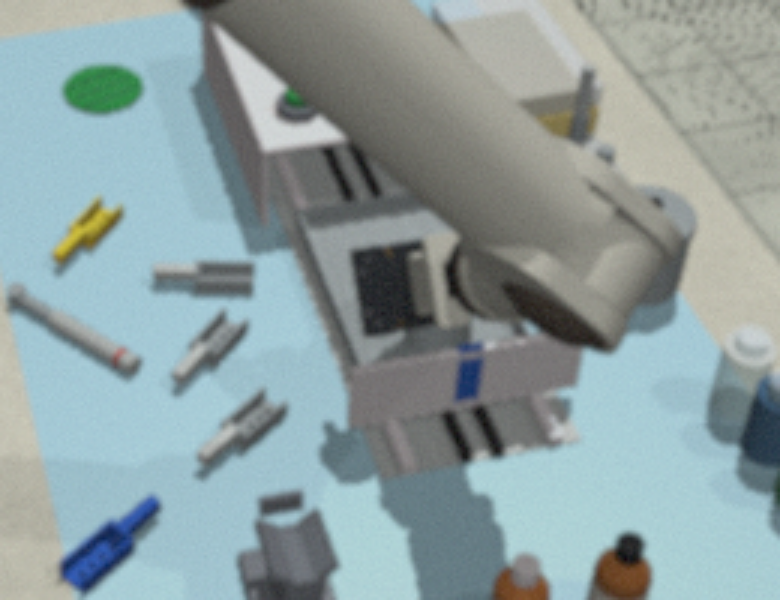

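The cup is inverted, hidden behind the arm; no blocks are visible outside it. I'll lower it the last few millimetres while watching the force.

Request:
{"op": "apply_moves", "data": {
  "commands": [
    [[0, 0, 0], [-0.1, 0, 0.1], 1],
    [[0, 0, 0], [-0.2, 0, 0.2], 1],
    [[0, 0, 0], [-0.3, 0, 0.3], 1],
    [[0, 0, 0], [-0.35, 0, 0.35], 1],
    [[0, 0, 0], [-0.35, 0, 0.35], 1],
    [[0, 0, 0], [-0.35, 0, 0.35], 1]
  ]
}}

```text
t: 7.82
eef_pos: [0.6161, -0.1127, 0.0871]
orientation: [179.8, -45.9, 88.4]
ft_force: [-5.6, -6.2, 18.6]
finger_gap: 0.0549
```

```bash
python3 - <<'E'
from g import *
o=monitor.get_obs();print(o['eef_pos'],o['orientation'],o['ft_force'])
Rt=Rm(o['orientation']); print('up in tool',Rt[2].round(3))
cam('wrist','w2.png'); 
E
```

```text
[ 0.6161093  -0.11271776  0.08709943] [179.780401   -45.91033006  88.43297152] [-5.64923155 -6.22069323 18.63411817]
up in tool [ 0.718  0.003 -0.696]
```

View pics/w2.png

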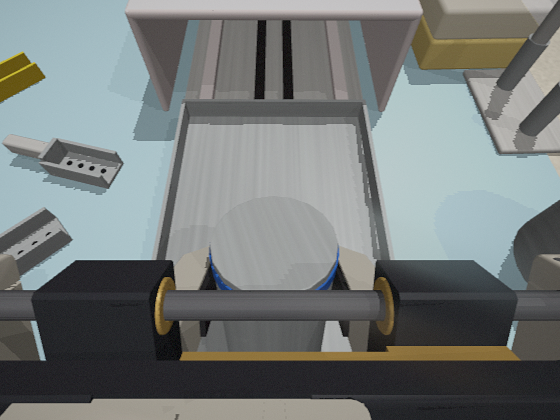

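The rim is on the floor (18 N), and no blocks show outside the cup. I'll check the cup's tilt from its bottom face.

```bash
python3 - <<'E'
import numpy as np
P=np.load('pics/w2.png.npz')['P'][210:280,230:320].reshape(-1,3)
P=P[(P[:,2]>.09)&(P[:,2]<.13)]
c=np.median(P,0);k=np.ones(len(P),bool)
for _ in range(3):
    c=P[k].mean(0);n=np.linalg.svd(P[k]-c)[2][2];n*=np.sign(n[2]);k=abs((P-c)@n)<.002
print(c,n,len(P),k.sum(),np.degrees(np.arctan2(n[:2],n[2])))
E
```

```text
[ 0.61655732 -0.10304413  0.1102723 ] [0.00500938 0.27610786 0.9611136 ] 6276 6275 [ 0.29862597 16.02825274]
```

The bottom face says the cup is about 16° short of vertical, which agrees with the contact height, so it slipped a little in the grip. I'll turn a further 16° while moving 40 mm towards the hood, which keeps the gripper clear of the panel, and grip harder.

Request:
{"op": "apply_moves", "data": {
  "commands": [
    [[0, 0, 0], [0.3, 0, -0.3], 1],
    [[0, 6, 0], [1.05, 0, 0.4], 1],
    [[0, 12, 0], [1.75, 0, 1.1], 1],
    [[0, 16, 0], [2.2, 0, 1.8], 1],
    [[0, 16, 0], [2.85, 0, 2.75], 1],
    [[0, 16, 0], [2.85, 0, 2.75], 1],
    [[0, 16, 0], [2.85, 0, 2.75], 1]
  ],
  "grip_force": 58
}}

```text
t: 8.45
eef_pos: [0.6179, -0.0716, 0.0856]
orientation: [179.7, -61.9, 88.5]
ft_force: [1.7, -0.1, 3.1]
finger_gap: 0.0546
```

```bash
cat > tilt.py <<'E'
from g import *
o=monitor.get_obs();print(o['eef_pos'],o['orientation'],o['ft_force'],o['q'].round(),o['finger_gap'])
Rt=Rm(o['orientation']); print('up',Rt[2].round(3),'y',Rt[1].round(3))
im,d,P=cam('wrist','w3.png'); Q=P[200:290,200:350].reshape(-1,3)
Q=Q[(Q[:,2]>.09)]
k=np.ones(len(Q),bool)
for _ in range(5):
    c=Q[k].mean(0);n=np.linalg.svd(Q[k]-c)[2][2];n*=np.sign(n[2]);k=abs((Q-c)@n)<.002
print(c,n,len(Q),k.sum(),np.degrees(np.arctan2(n[:2],n[2])))
E
python3 tilt.py
```

```text
[ 0.61793776 -0.07156357  0.08555016] [179.69160161 -61.93341171  88.49907363] [ 1.72842076 -0.09980164  3.12251392] [ 42.  59. -19.  84. -38.  75.  48.] 0.05461015164939253
up [ 0.882  0.003 -0.47 ] y [ 0.47  -0.031  0.882]
[ 0.6188989  -0.05985791  0.10850017] [4.17522662e-04 1.36058245e-01 9.90700752e-01] 11270 3225 [0.02414683 7.81981818]
```

View pics/w3.png

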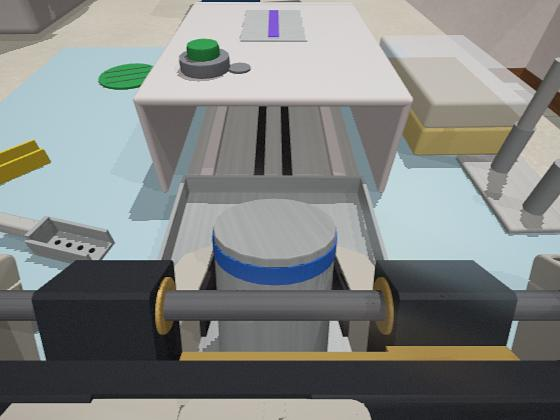

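```bash
cat > fit.py <<'E'
import numpy as np,sys
f=sys.argv[1];a=list(map(int,sys.argv[2:6]))
P=np.load(f)['P']
Q=P[a[0]:a[1],a[2]:a[3]].reshape(-1,3);k=abs(Q[:,2]-np.median(Q[:,2]))<.012
for _ in range(5):
    c=Q[k].mean(0);n=np.linalg.svd(Q[k]-c,full_matrices=False)[2][2];n*=np.sign(n[2]);k=abs((Q-c)@n)<.002
print(c,n,len(Q),k.sum(),np.degrees(np.arctan2(n[:2],n[2])))
E
python3 fit.py pics/w3.png.npz 210 248 225 325
```

```text
fit.py:6: RuntimeWarning: Mean of empty slice.
  c=Q[k].mean(0);n=np.linalg.svd(Q[k]-c,full_matrices=False)[2][2];n*=np.sign(n[2]);k=abs((Q-c)@n)<.002
  ret = um.true_divide(
Traceback (most recent call last):
  File "fit.py", line 6, in <module>
    c=Q[k].mean(0);n=np.linalg.svd(Q[k]-c,full_matrices=False)[2][2];n*=np.sign(n[2]);k=abs((Q-c)@n)<.002
                     ~~~~~~~~~~~~~~~~~~~~~~~~~~~~~~~~~~~~~~~~~~~~^^^
IndexError: index 2 is out of bounds for axis 0 with size 0
```

```bash
sed -i 's/;k=abs(Q\[:,2\]/;Q=Q[np.isfinite(Q).all(1)];k=abs(Q[:,2]/' fit.py; python3 fit.py pics/w3.png.npz 210 248 225 325; python3 - <<'E'
import numpy as np
P=np.load('pics/w3.png.npz')['P']
print(P[200:285:6,275].round(4))
P=np.load('pics/w2.png.npz')['P']
print(P[195:290:8,275].round(4))
E
```

```text
[ 0.61840535 -0.06097793  0.11142316] [0.01416872 0.32057049 0.94711869] 3771 3767 [ 0.85707039 18.69937571]
[[ 0.6196 -0.034   0.1026]
 [ 0.6194 -0.0405  0.1046]
 [ 0.6192 -0.0466  0.1066]
 [ 0.619  -0.0524  0.1086]
 [ 0.6188 -0.0576  0.1102]
 [ 0.6186 -0.0628  0.1121]
 [ 0.6184 -0.0672  0.1133]
 [ 0.6183 -0.0718  0.1149]
 [ 0.6181 -0.0758  0.1161]
 [ 0.618  -0.0806  0.1186]
 [ 0.6179 -0.0821  0.1169]
 [ 0.6179 -0.0832  0.1145]
 [ 0.6178 -0.0854  0.1137]
 [ 0.6178 -0.0862  0.1109]
 [ 0.6178 -0.0872  0.1083]]
[[ 0.6199 -0.0218  0.0156]
 [ 0.6176 -0.0795  0.1034]
 [ 0.6174 -0.084   0.1038]
 [ 0.6172 -0.0897  0.1069]
 [ 0.6171 -0.094   0.1075]
 [ 0.6169 -0.0987  0.1093]
 [ 0.6168 -0.1028  0.11  ]
 [ 0.6166 -0.107   0.1116]
 [ 0.6165 -0.1106  0.112 ]
 [ 0.6164 -0.1146  0.1138]
 [ 0.6162 -0.1185  0.1157]
 [ 0.6162 -0.1213  0.1146]]
```

```bash
python3 fit.py pics/w3.png.npz 30 90 260 390;python3 fit.py pics/w2.png.npz 125 185 210 340; python3 fit.py pics/w3.png.npz 255 275 255 300; python3 - <<'E'
from h import *
im,d,P=cam('side','s3.png'); cv2.imwrite('pics/s3c.png',cv2.resize(im[170:310,240:430,::-1],None,fx=4,fy=4,interpolation=cv2.INTER_CUBIC))
E
```

```text
[0.67030509 0.16037874 0.09962182] [ 0.00335337 -0.00391816  0.9999867 ] 7773 7468 [ 0.19213582 -0.2244958 ]
[0.62079422 0.01927247 0.01546047] [-6.94508685e-04  1.04506165e-03  9.99999213e-01] 7775 7767 [-0.03979244  0.05987765]
[ 0.61862664 -0.08329944  0.11558022] [ 0.00773569 -0.86274456  0.50558084] 897 893 [  0.87659166 -59.62907815]
```

View pics/s3c.png

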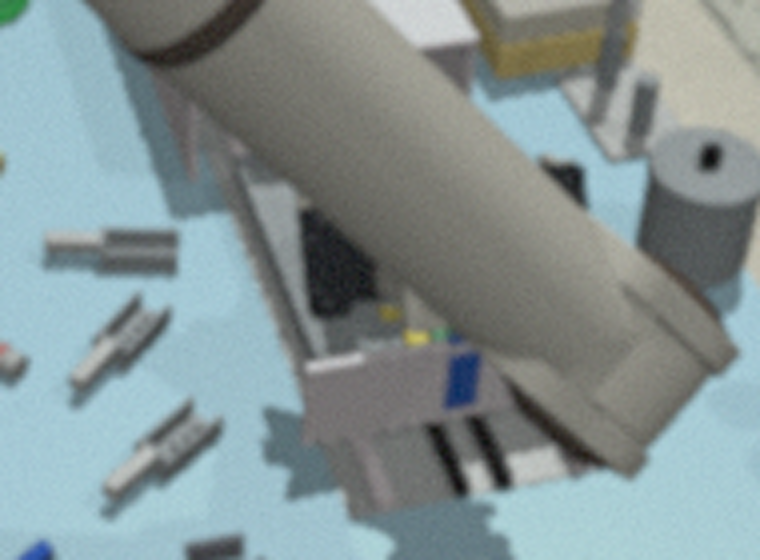

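Some blocks have been left behind between the cup and the panel (yellow at (390,312) and (417,337), green at (440,335)). I'll locate all visible blocks in each camera.

```bash
cat > blk.py <<'E'
from h import *
from scipy import ndimage as nd
def blocks(n,save=None):
    im,d,P=cam(n,save);h=cv2.cvtColor(im,cv2.COLOR_RGB2HSV);x,y,z=P[...,0],P[...,1],P[...,2]
    ins=(x>.53)&(x<.70)&(y>-.20)&(y<.075)&(z<.09)&(h[...,1]>110)&(h[...,2]>40)
    for nm,lo,hi in(('Y',18,33),('G',40,85)):
        L,k=nd.label(ins&(h[...,0]>=lo)&(h[...,0]<=hi))
        for i in range(1,k+1):
            q=P[L==i]
            if len(q)>=6: print(n,nm,len(q),np.median(q,0).round(3),'x',q[:,0].min().round(3),q[:,0].max().round(3),'y',q[:,1].min().round(3),q[:,1].max().round(3),'zmax',q[:,2].max().round(3))
if __name__=='__main__':
    import sys
    for n in sys.argv[1:]: blocks(n)
E
python3 blk.py top side wrist
```

```text
side Y 6 [ 0.599 -0.102  0.024] x 0.597 0.602 y -0.104 -0.099 zmax 0.029
side Y 6 [ 0.607 -0.132  0.027] x 0.603 0.613 y -0.135 -0.127 zmax 0.03
```

Request:
{"op": "apply_moves", "data": {
  "commands": [
    [[0, 0, 0], [0.4, 0, -0.2], 1],
    [[0, 0, 0], [0.9, 0, -0.5], 1],
    [[0, 0, 0], [1.3, 0, -0.7], 1],
    [[0, 0, 0], [1.8, 0, -0.9], 1],
    [[0, 0, 0], [2.2, 0, -1.2], 1],
    [[0, 0, 0], [2.6, 0, -1.4], 1],
    [[0, 0, 0], [3.1, 0, -1.7], 1],
    [[0, 0, 0], [3.5, 0, -1.9], 1],
    [[0, 0, 0], [4.4, 0, -2.4], 1],
    [[0, 0, 0], [5.3, 0, -2.8], 1],
    [[0, 0, 0], [7.1, 0, -3.8], 1],
    [[0, 0, 0], [8.8, 0, -4.7], 1],
    [[0, 0, 0], [10.6, 0, -5.6], 1],
    [[0, 0, 0], [12.3, 0, -6.6], 1],
    [[0, 0, 0], [12.3, 0, -6.6], 1]
  ]
}}

```text
t: 9.95
eef_pos: [0.6189, -0.0727, 0.2296]
orientation: [179.0, -61.8, 89.1]
ft_force: [0.9, 0.5, -0.6]
finger_gap: 0.0551
```

```bash
python3 blk.py top side wrist; python3 tilt.py; python3 fit.py pics/w3.png.npz 210 248 225 325; python3 - <<'E'
from h import *
im,d,P=cam('side','s4.png'); cv2.imwrite('pics/s4c.png',cv2.resize(im[150:310,220:430,::-1],None,fx=3.7,fy=3.7,interpolation=cv2.INTER_CUBIC))
E
```

```text
top Y 53 [ 0.597 -0.092  0.047] x 0.588 0.612 y -0.106 -0.082 zmax 0.063
side Y 57 [ 0.598 -0.097  0.035] x 0.59 0.609 y -0.106 -0.088 zmax 0.057
side Y 16 [ 0.609 -0.129  0.028] x 0.602 0.614 y -0.134 -0.123 zmax 0.032
[ 0.6167666  -0.07264484  0.22406762] [179.87095188 -61.84208075  88.33375081] [-0.30778277 -0.08054469 -1.37452021] [ 43.  48. -20.  85. -40.  83.  41.] 0.05452937647419325
up [ 0.882  0.001 -0.472] y [ 0.472 -0.031  0.881]
[ 0.61734582 -0.04978996  0.22964802] [0.02679088 0.64640007 0.76252816] 12824 1726 [ 2.01221866 40.28816072]
[ 0.61731366 -0.06196953  0.24986833] [0.01746074 0.32313095 0.94619317] 3786 3782 [ 1.05719755 18.85536061]
```

View pics/s4c.png

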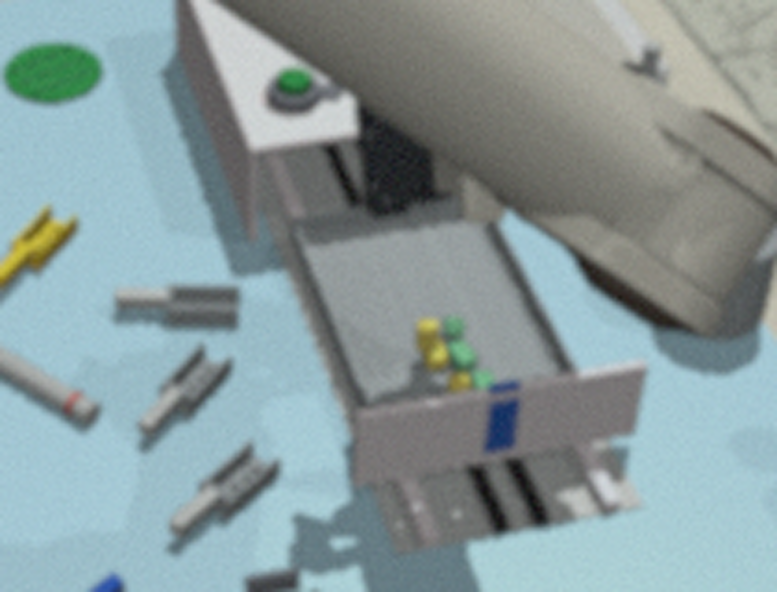

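The side view shows all six blocks in one compact heap at about (450,355) and the cup clear. The cup leans about 19° from the tool axis as held. I'll take it over the hood to the mat.

```bash
python3 - <<'E'
from g import *
o=monitor.get_obs();R0=Rm(o['orientation'])
R=Ro.from_euler('z',-33,degrees=True).as_matrix()@R0
print(rel(R0,[.617,-.073,.32]));print(rel(R,[.418,.3785,.30]));print(rel(R,[.418,.3785,.14]))
E
```

```text
[[0.0, 0.0, 0.0], [8.5, 0.1, -4.6], 1]
[[-29.1, 0.0, 15.5], [27.7, -21.2, 35.6], 1]
[[-29.1, 0.0, 15.5], [13.6, -21.2, 43.1], 1]
```

Request:
{"op": "apply_moves", "data": {
  "commands": [
    [[0, 0, 0], [4, 0, -2], 1],
    [[0, 0, 0], [8, 0, -4], 1],
    [[-6, 0, 3], [15, -5, 5], 1],
    [[-12, 0, 6], [18, -8, 12], 1],
    [[-20, 0, 10], [22, -14, 24], 1],
    [[-29.1, 0, 15.5], [27.7, -21.2, 35.6], 1],
    [[-29.1, 0, 15.5], [27.7, -21.2, 35.6], 1],
    [[-29.1, 0, 15.5], [27.7, -21.2, 35.6], 1],
    [[-29.1, 0, 15.5], [27.7, -21.2, 35.6], 1],
    [[-29.1, 0, 15.5], [27.7, -21.2, 35.6], 1],
    [[-29.1, 0, 15.5], [27.7, -21.2, 35.6], 1],
    [[-29.1, 0, 15.5], [27.7, -21.2, 35.6], 1],
    [[-29.1, 0, 15.5], [27.7, -21.2, 35.6], 1],
    [[-29.1, 0, 15.5], [27.7, -21.2, 35.6], 1],
    [[-29.1, 0, 15.5], [27.7, -21.2, 35.6], 1],
    [[-29.1, 0, 15.5], [27.7, -21.2, 35.6], 1],
    [[-29.1, 0, 15.5], [27.7, -21.2, 35.6], 1],
    [[-29.1, 0, 15.5], [27.7, -21.2, 35.6], 1]
  ]
}}

```text
t: 11.7
eef_pos: [0.5065, 0.3094, 0.3329]
orientation: [-176.8, -59.0, 55.4]
ft_force: [0.3, -0.1, -1.2]
finger_gap: 0.0548
```

```bash
python3 - <<'E'
from g import *
o=monitor.get_obs();R0=Rm(o['orientation']);print(o['eef_pos'],o['orientation'],o['q'].round())
print('up',R0[2].round(3))
print(rel(R0,[.418,.3785,.10]))
E
python3 tilt.py>/dev/null; python3 fit.py pics/w3.png.npz 210 248 225 325
```

```text
[0.50645759 0.30938285 0.33287902] [-176.84472184  -58.97078307   55.41437264] [ 63.  28. -88. 131. -81.  11.  30.]
up [ 0.857 -0.028 -0.515]
[[0.0, 0.0, 0.0], [-19.6, -10.5, 13.2], 1]
[0.51344444 0.31907672 0.35811785] [0.22418935 0.29725113 0.92810608] 3787 3782 [13.57998626 17.75907294]
```

Leaning along the arm's radius runs into joint limits (q3, q5, q6). A known feasible posture turned about joint 1 puts the cup at about (0.40, 0.48) on free bench. I'll set it down there, then regrip it from above for the mat. First I check that spot is free.

```bash
python3 - <<'E'
from g import *
P=np.load('pics/top0.png.npz')['P'];x,y,z=P[...,0],P[...,1],P[...,2]
for y0 in np.arange(.38,.66,.04):
    print(round(y0,2),[ (lambda s: round(float(np.nanmax(s))*1000) if len(s) else None)(z[(x>=x0)&(x<x0+.04)&(y>=y0)&(y<y0+.04)]) for x0 in np.arange(.30,.70,.04)])
R=lean(28,0) # heading 180
Rg=Ro.from_euler('z',145.3-88.3,degrees=True).as_matrix()@Rm([179.87,-61.84,88.33])
print(rel(Rg,[.40,.476,.28]));print(Rg.round(2))
E
```

```text
0.38 [9, 10, 10, 8, 7, 6, 7, 9, 7, 8]
0.42 [9, 6, 7, 7, 8, 8, 6, 6, 7, 7]
0.46 [7, 8, 6, 8, 7, 7, 54, 55, 52, 8]
0.5 [6, 8, 8, 7, 7, 53, 55, 10, 53, 58]
0.54 [6, 5, 8, 11, 8, 56, 56, 53, 10, 53]
0.58 [6, 6, 7, 7, 8, 7, 6, 53, 55, 53]
0.62 [7, 6, 8, 5, 215, 216, 217, 220, 7, 8]
0.66 [7, 7, 7, 7, 196, 208, 214, 216, 7, 7]
[[75.0, 1.1, -44.0], [-0.7, -17.6, 10.3], 1]
[[-0.39  0.57 -0.72]
 [ 0.27  0.82  0.5 ]
 [ 0.88  0.   -0.47]]
```

Request:
{"op": "apply_moves", "data": {
  "commands": [
    [[6, 0, -3], [0, -2, 1], 1],
    [[12, 0, -7], [0, -4, 2], 1],
    [[18, 0.3, -10], [0, -6, 3], 1],
    [[24, 0.3, -14], [0, -7, 4], 1],
    [[30, 0.4, -17.5], [0, -9, 5], 1],
    [[36, 0.5, -21], [0, -11, 6], 1],
    [[45, 0.7, -26], [-0.3, -13, 7], 1],
    [[54, 0.8, -32], [-0.5, -15, 8], 1],
    [[63, 1, -37], [-0.6, -16, 9], 1],
    [[75, 1.1, -44], [-0.7, -17.6, 10.3], 1],
    [[75, 1.1, -44], [-0.7, -17.6, 10.3], 1],
    [[75, 1.1, -44], [-0.7, -17.6, 10.3], 1],
    [[75, 1.1, -44], [-0.7, -17.6, 10.3], 1],
    [[75, 1.1, -44], [-0.7, -17.6, 10.3], 1],
    [[75, 1.1, -44], [-0.7, -17.6, 10.3], 1],
    [[75, 1.1, -44], [-0.7, -17.6, 10.3], 1],
    [[75, 1.1, -44], [-0.7, -17.6, 10.3], 1],
    [[75, 1.1, -44], [-0.7, -17.6, 10.3], 1],
    [[75, 1.1, -44], [-0.7, -17.6, 10.3], 1],
    [[75, 1.1, -44], [-0.7, -17.6, 10.3], 1]
  ]
}}

```text
t: 13.42
eef_pos: [0.4013, 0.4736, 0.2787]
orientation: [180.0, -61.8, 145.0]
ft_force: [-0.5, 0.2, -1.2]
finger_gap: 0.0548
```

```bash
python3 - <<'E'
from g import *
o=monitor.get_obs();R0=Rm(o['orientation']);print(o['eef_pos'],o['orientation'],o['q'].round(),o['ft_force'])
Rg=Ro.from_euler('z',145.3-88.3,degrees=True).as_matrix()@Rm([179.87,-61.84,88.33])
print(rel(Rg,[.40,.476,.085]),rel(Rg,[.40,.476,.1]))
cam('wrist','w4.png')
E
python3 fit.py pics/w4.png.npz 210 248 225 325
```

```text
[0.4013112  0.47360442 0.2787107 ] [179.96529951 -61.7813589  145.00379748] [  5.  54. -54.  83. -19.  78.  21.] [-0.50756837  0.17677218 -1.19444659]
[[0.2, 0.1, -0.2], [-17.0, 0.1, 9.4], 1] [[0.2, 0.1, -0.2], [-15.6, 0.1, 8.7], 1]
[0.39295094 0.48013721 0.30442968] [-0.26202154  0.19272794  0.94562183] 3785 3780 [-15.48747505  11.51972279]
```

Request:
{"op": "apply_moves", "data": {
  "commands": [
    [[0, 0, 0], [-4, 0, 2], 1],
    [[0, 0, 0], [-8, 0, 4.2], 1],
    [[0, 0, 0], [-12, 0, 6.4], 1],
    [[0, 0, 0], [-15, 0, 8], 1],
    [[0, 0, 0], [-17, 0, 9.1], 1],
    [[0, 0, 0], [-17.6, 0, 9.4], 1],
    [[0, 0, 0], [-18.1, 0, 9.7], 1],
    [[0, 0, 0], [-18.1, 0, 9.7], 1]
  ]
}}

```text
t: 14.13
eef_pos: [0.4011, 0.4748, 0.0738]
orientation: [179.9, -61.9, 145.1]
ft_force: [0.2, 0.1, -0.0]
finger_gap: 0.0548
```

Request:
{"op": "apply_moves", "data": {
  "commands": [
    [[0, 0, 0], [-0.2, 0, 0.1], 1],
    [[0, 0, 0], [-0.35, 0, 0.2], 1],
    [[0, 0, 0], [-0.35, 0, 0.2], 1],
    [[0, 0, 0], [-0.35, 0, 0.2], 0],
    [[0, 0, 0], [-0.35, 0, 0.2], -0.5],
    [[0, 0, 0], [-0.35, 0, 0.2], -1],
    [[0, 0, 0], [-0.35, 0, 0.2], -1],
    [[0, 0, 0], [-0.35, 0, 0.2], -1],
    [[0, 0, 0], [-0.35, 0, 0.2], -1],
    [[0, 0, 0], [-0.35, 0, 0.2], -1],
    [[0, 0, 0], [-0.35, 0, 0.2], -1]
  ],
  "grip_force": 20
}}

```text
t: 15.05
eef_pos: [0.4009, 0.4744, 0.0691]
orientation: [180.0, -61.8, 145.1]
ft_force: [0.5, 0.5, -0.5]
finger_gap: 0.0911
```

```bash
python3 - <<'E'
from g import *
o=monitor.get_obs();print(o['eef_pos'],o['ft_force'],o['finger_gap'])
cam('wrist','w5.png')
E
python3 fit.py pics/w5.png.npz 210 245 225 325
```

```text
[0.40089464 0.47435072 0.06913432] [ 0.54879125  0.53940419 -0.54792359] 0.09105046413811818
[ 0.32153498  0.53072316 -0.00058204] [-0.00235449  0.00158698  0.99999597] 3482 3242 [-0.13490247  0.09092747]
```

View pics/w5.png

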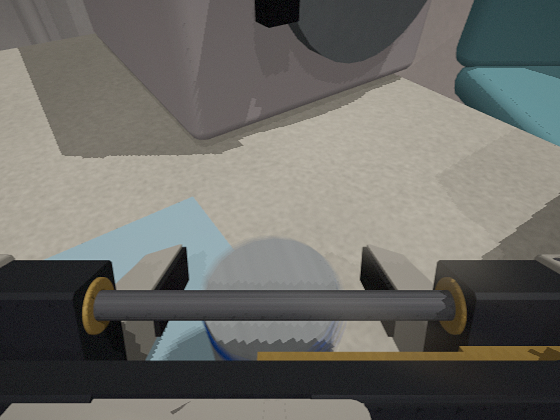

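The cup now stands mouth down on the bench, at (275,270) between the open jaws. I'll lift straight up and level the tool.

Request:
{"op": "apply_moves", "data": {
  "commands": [
    [[0, 0, 0], [1.8, 0, -0.9], -1],
    [[0, 0, 0], [4.4, 0, -2.4], -1],
    [[0, 0, 0], [8.8, 0, -4.7], -1],
    [[0, 0, 0], [13.2, 0, -7], -1],
    [[0, 0, 0], [17.6, 0, -9.4], -1],
    [[0, 0, 0], [19.4, 0, -10.3], -1],
    [[0, -7, 0], [19.4, 0, -10.3], -1],
    [[0, -14, 0], [19.4, 0, -10.3], -1],
    [[0, -28, 0], [19.4, 0, -10.3], -1],
    [[0, -35, 0], [19.4, 0, -10.3], -1],
    [[0, -62, 0], [19.4, 0, -10.3], -1],
    [[0, -62, 0], [19.4, 0, -10.3], -1],
    [[0, -62, 0], [19.4, 0, -10.3], -1],
    [[0, -62, 0], [19.4, 0, -10.3], -1],
    [[0, -62, 0], [19.4, 0, -10.3], -1],
    [[0, -62, 0], [19.4, 0, -10.3], -1],
    [[0, -62, 0], [19.4, 0, -10.3], -1]
  ]
}}

```text
t: 16.52
eef_pos: [0.3979, 0.4761, 0.2892]
orientation: [180.0, 0.1, 145.3]
ft_force: [0.8, 0.1, 0.1]
finger_gap: 0.0919
```

```bash
python3 - <<'E'
from g import *
o=monitor.get_obs();print(o['eef_pos'],o['orientation'],o['q'].round())
for n in('top','side','wrist'):
    im,d,P=cam(n); x,y,z=P[...,0],P[...,1],P[...,2]
    m=(z>.083)&(z<.098)&(x>.33)&(x<.47)&(y>.41)&(y<.55); p=P[m][:,:2]
    if len(p)>30: print(n,len(p),(np.array(cv2.minEnclosingCircle((p*1000).astype(np.float32))[0])).round(1),'med',np.median(p,0).round(4),np.median(z[m]).round(4), p.min(0),p.max(0))
E
```

```text
[0.39792834 0.47612748 0.28919593] [1.79979926e+02 7.22678423e-02 1.45304852e+02] [-24.  26. -39.  90.  17.  70. -11.]
top 36 [433.8 456.6] med [0.4354 0.4533] 0.0897 [0.42585852 0.44141717] [0.44188917 0.47181128]
side 132 [411.5 461.8] med [0.4148 0.4598] 0.0889 [0.38820501 0.42982283] [0.4411519  0.49359578]
wrist 2108 [414.9 465.9] med [0.4133 0.4668] 0.0895 [0.38675294 0.43785133] [0.44241697 0.49376857]
```

Request:
{"op": "apply_moves", "data": {
  "commands": [
    [[0, 0, 0], [-1.9, 0.1, 4], -1],
    [[0, 0, 0], [-1.9, 0.1, 8], -1],
    [[0, 0, 0], [-1.9, 0.1, 12], -1],
    [[0, 0, 0], [-1.9, 0.1, 14], -1],
    [[0, 0, 0], [-1.9, 0.1, 18], -1],
    [[0, 0, 0], [-1.9, 0.1, 21], -1],
    [[0, 0, 0], [-1.9, 0.1, 22.4], -1],
    [[0, 0, 0], [-1.9, 0.1, 22.4], -1],
    [[0, 0, 0], [-1.9, 0.1, 22.4], 1],
    [[0, 0, 0], [-1.9, 0.1, 22.4], 1],
    [[0, 0, 0], [-1.9, 0.1, 22.4], 1],
    [[0, 0, 0], [-1.9, 0.1, 22.4], 1],
    [[0, 0, 0], [-1.9, 0.1, 22.4], 1],
    [[0, 0, 0], [-1.9, 0.1, 22.4], 1],
    [[0, 0, 0], [-1.9, 0.1, 20], 1],
    [[0, 0, 0], [-1.9, 0.1, 17.4], 1],
    [[0, 0, 0], [-1.9, 0.1, 17.4], 1]
  ],
  "grip_force": 30
}}

```text
t: 18.08
eef_pos: [0.4184, 0.4673, 0.1198]
orientation: [179.6, 0.2, 145.1]
ft_force: [1.0, 0.4, -0.6]
finger_gap: 0.0553
```

```bash
python3 - <<'E'
from g import *
o=monitor.get_obs();R0=Rm(o['orientation']);print(o['eef_pos'],o['ft_force'],o['finger_gap'])
p=o['eef_pos'];print(rel(R0,[.405,.360,p[2]]))
E
```

```text
[0.41837355 0.46726328 0.11979785] [ 1.03914007  0.43729764 -0.5922394 ] 0.055258112929791735
[[0.0, 0.0, 0.0], [-5.0, -9.6, -0.1], 1]
```

Request:
{"op": "apply_moves", "data": {
  "commands": [
    [[0, 0, 0], [-2, -4, -0.1], 1],
    [[0, 0, 0], [-5.0, -9.6, -0.1], 1],
    [[0, 0, 0], [-5.0, -9.6, -0.1], 1],
    [[0, 0, 0], [-5.0, -9.6, -0.1], 1],
    [[0, 0, 0], [-5.0, -9.6, 2], 1],
    [[0, 0, 0], [-5.0, -9.6, 4], 1],
    [[0, 0, 0], [-5.0, -9.6, 4.6], 1],
    [[0, 0, 0], [-5.0, -9.6, 5], 1],
    [[0, 0, 0], [-5.0, -9.6, 5], 1],
    [[0, 0, 0], [-5.0, -9.6, 5], 1]
  ]
}}

```text
t: 18.92
eef_pos: [0.4029, 0.3564, 0.0674]
orientation: [-179.9, 0.3, 145.0]
ft_force: [-5.5, -8.9, 24.7]
finger_gap: 0.0555
```

Request:
{"op": "apply_moves", "data": {
  "commands": [
    [[0, 0, 0], [0, 0, -0.2], 1],
    [[0, 0, 0], [0, 0, -0.2], 1],
    [[0, 0, 0], [0, 0, -0.2], -1],
    [[0, 0, 0], [0, 0, -0.2], -1],
    [[0, 0, 0], [0, 0, -0.2], -1],
    [[0, 0, 0], [0, 0, -0.2], -1],
    [[0, 0, 0], [0, 0, -0.2], -1],
    [[0, 0, 0], [0, 0, -3], -1],
    [[0, 0, 0], [0, 0, -6], -1],
    [[0, 0, 0], [0, 0, -10], -1],
    [[0, 0, 0], [0, 0, -14], -1],
    [[0, 0, 0], [0, 0, -18], -1],
    [[0, 0, 0], [0, 0, -20], -1],
    [[0, 0, 0], [0, 0, -20], -1]
  ]
}}

```text
t: 20.08
eef_pos: [0.4044, 0.3598, 0.2705]
orientation: [179.5, 0.4, 145.0]
ft_force: [0.9, 0.5, 0.3]
finger_gap: 0.0917
```

```bash
python3 - <<'E'
from m import *; from g import *
o=monitor.get_obs();print(o['eef_pos'],o['orientation'],o['q'].round())
im,d,P=cam('wrist'); x,y,z=P[...,0],P[...,1],P[...,2]
m=(z>.083)&(z<.105)&(x>.33)&(x<.48)&(y>.29)&(y<.43); p=P[m]
print('cup',len(p),np.median(p,0),cv2.minEnclosingCircle((p[:,:2]*1000).astype(np.float32)))
im,d,P=cam('top','t2.png')
quads(P,im.astype(int),(.33,.48,-.3,.2))
im,d,P=cam('side','s5.png');quads(P,im.astype(int),(.33,.48,-.3,.2))
E
python3 blk.py top side
```

```text
[0.40436734 0.35984284 0.27046487] [179.4753384    0.35796493 145.03476095] [-10.  18. -41. 103.  14.  63.  -2.]
cup 2505 [0.39962021 0.36134374 0.0934833 ] ((401.131103515625, 360.2043151855469), 28.26264762878418)
blob 198 rgb [110. 113. 110.] z99 0.0247 (array([435.1,  27.7]), array([30.9, 93.8]), 72.5) mean [0.4357 0.0258]
blob 222 rgb [100. 104. 101.] z99 0.025 (array([ 417.4, -172.4]), array([95.5, 31.2]), 34.6) mean [ 0.419  -0.1692]
blob 203 rgb [105. 108. 106.] z99 0.025 (array([413.6, -69.4]), array([95.5, 29. ]), 40.6) mean [ 0.4153 -0.0695]
blob 75 rgb [142. 139.   8.] z99 0.0239 (array([352.6, 125.2]), array([62.6, 17.1]), 45.9) mean [0.3533 0.1214]
blob 75 rgb [120. 107. 103.] z99 0.0206 (array([337.6, -56.9]), array([18.3, 35.7]), 30.8) mean [ 0.339  -0.0583]
blob 110 rgb [132. 124.  59.] z99 0.022 (array([351.9, 126.4]), array([66., 32.]), 45.0) mean [0.3517 0.1238]
blob 257 rgb [112. 119. 121.] z99 0.0238 (array([436.1,  25.4]), array([35.9, 94.4]), 72.5) mean [0.4381 0.0226]
blob 210 rgb [116. 124. 125.] z99 0.0226 (array([415.3, -71.7]), array([103.1,  30.9]), 42.5) mean [ 0.4147 -0.0731]
blob 67 rgb [135. 132. 131.] z99 0.0204 (array([337.2, -58.2]), array([17.2, 39.2]), 35.2) mean [ 0.34   -0.0642]
blob 230 rgb [116. 123. 124.] z99 0.0241 (array([ 417. , -172.1]), array([99.1, 32.2]), 30.9) mean [ 0.4162 -0.1756]
top Y 51 [ 0.607 -0.133  0.03 ] x 0.598 0.617 y -0.146 -0.122 zmax 0.035
top Y 54 [ 0.597 -0.092  0.048] x 0.587 0.612 y -0.106 -0.082 zmax 0.061
top G 13 [ 0.62  -0.074  0.037] x 0.616 0.629 y -0.082 -0.068 zmax 0.043
side Y 55 [ 0.598 -0.098  0.037] x 0.589 0.609 y -0.106 -0.088 zmax 0.055
side Y 16 [ 0.609 -0.127  0.028] x 0.602 0.616 y -0.136 -0.121 zmax 0.032
```

View pics/t2.png

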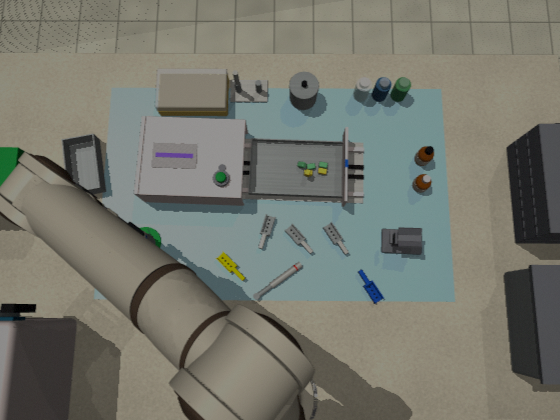

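The top view shows the cup on the mat at (147,238), all three quads undisturbed, and the blocks heaped at (310,168). The cup's bottom face is level at z 0.093, centred at (0.401, 0.360). Next is quad1.

```bash
cat >> g.py <<'E'
def down(yaw): return Rm([180,0,yaw])
def wq(c,save=None):
    "wrist measurement of a quad near c (xy): handle+trough rectangle"
    im,d,P=cam('wrist',save);x,y,z=P[...,0],P[...,1],P[...,2]
    m=(np.hypot(x-c[0],y-c[1])<.075)&(z>.007)&(z<.05)
    from scipy import ndimage as nd
    L,n=nd.label(m);
    if not n: print('none');return
    i=1+np.argmax(nd.sum(m,L,range(1,n+1)));p=P[L==i]
    r=cv2.minAreaRect((p[:,:2]*1000).astype(np.float32));a=r[2] if r[1][0]>r[1][1] else r[2]+90
    u=np.array([np.cos(np.radians(a)),np.sin(np.radians(a))]);cc=np.array(r[0])/1000;s=(p[:,:2]-cc)@u;v=(p[:,:2]-cc)@np.array([-u[1],u[0]])
    wp=[np.ptp(v[s>.02]),np.ptp(v[s<-.02])]   # trough end is wider
    if wp[0]<wp[1]: u=-u;a+=180;s=-s;v=-v
    hs=(s<-.02);print('quad centre',cc.round(4),'size',np.round(r[1],1),'yaw',round((a+180)%360-180,1),'grip',(cc-.019*u).round(4),'handle mid v',((v[hs].min()+v[hs].max())/2).round(4),'handle z',np.percentile(p[hs][:,2],95).round(4),'rgb',im[L==i].mean(0).round())
E
python3 - <<'E'
from g import *
print(rel(down(162.6),[.4174,.0319,.18],-1)); print(monitor.get_obs()['t'])
P=np.load('pics/t2.png.npz')['P'];x,y,z=P[...,0],P[...,1],P[...,2]
from m import rect
pan=(z>.06)&(z<.09)&(x>.4)&(x<.75)&(y<-.15)&(y>-.25); print('panel',rect(P[pan][:,:2]))
E
```

```text
[[-0.2, 0.1, -17.6], [-19.9, -25.7, 8.4], -1]
20.3333
panel (array([ 611. , -192.1]), array([  8.8, 208.8]), 88.3)
```

Request:
{"op": "apply_moves", "data": {
  "commands": [
    [[0, 0, -5], [-3, -4, 0], -1],
    [[0, 0, -10], [-6, -8, 0], -1],
    [[0, 0, -17.6], [-9, -12, 0], -1],
    [[0, 0, -17.6], [-12, -16, 1], -1],
    [[0, 0, -17.6], [-16, -21, 4], -1],
    [[0, 0, -17.6], [-19.9, -25.7, 8], -1],
    [[0, 0, -17.6], [-19.9, -25.7, 8.4], -1],
    [[0, 0, -17.6], [-19.9, -25.7, 8.4], -1],
    [[0, 0, -17.6], [-19.9, -25.7, 8.4], -1],
    [[0, 0, -17.6], [-19.9, -25.7, 8.4], -1],
    [[0, 0, -17.6], [-19.9, -25.7, 8.4], -1]
  ]
}}

```text
t: 21.25
eef_pos: [0.4171, 0.0318, 0.18]
orientation: [-179.9, -0.1, 162.5]
ft_force: [-0.2, 0.4, 0.9]
finger_gap: 0.0918
```

```bash
python3 - <<'E'
from g import *
o=monitor.get_obs();print(o['eef_pos'],o['orientation'],o['q'].round())
wq((.4355,.0262),'w6.png')
print(rel(down(162.6),[.4174,.0319,.022],-1))
E
```

```text
[0.41705993 0.03183054 0.18001464] [-1.79932489e+02 -5.18591434e-02  1.62489271e+02] [ 23.  11. -34. 124.   8.  48.  57.]
quad centre [0.4358 0.0257] size [27.9 96.2] yaw -17.0 grip [0.4176 0.0312] handle mid v -0.0003 handle z 0.0224 rgb [140. 144. 143.]
[[-0.0, 0.0, 0.0], [0.0, -0.1, 15.9], -1]
```

Request:
{"op": "apply_moves", "data": {
  "commands": [
    [[0, 0, 0], [0, -0.1, 4], 0],
    [[0, 0, 0], [0, -0.1, 8], 0],
    [[0, 0, 0], [0, -0.1, 12], 0],
    [[0, 0, 0], [0, -0.1, 14.5], 0],
    [[0, 0, 0], [0, -0.1, 15.5], 0],
    [[0, 0, 0], [0, -0.1, 15.8], 0],
    [[0, 0, 0], [0, -0.1, 15.8], 1],
    [[0, 0, 0], [0, -0.1, 15.8], 1],
    [[0, 0, 0], [0, -0.1, 15.8], 1],
    [[0, 0, 0], [0, -0.1, 15.8], 1],
    [[0, 0, 0], [0, -0.1, 15.8], 1],
    [[0, 0, 0], [0, -0.1, 14.5], 1],
    [[0, 0, 0], [0, -0.1, 12], 1],
    [[0, 0, 0], [0, -0.1, 8], 1],
    [[0, 0, 0], [0, -0.1, 4], 1],
    [[0, 0, 0], [0, -0.1, 2], 1],
    [[0, 0, 0], [0, -0.1, 2], 1]
  ],
  "grip_force": 30
}}

```text
t: 22.72
eef_pos: [0.4217, 0.0316, 0.1665]
orientation: [179.9, 0.7, 162.6]
ft_force: [0.3, 0.7, 0.3]
finger_gap: 0.0005
```

```bash
python3 - <<'E'
from g import *
o=monitor.get_obs();print(o['eef_pos'],o['finger_gap'],o['ft_force'])
for z in(.16,.08,.038): print(rel(down(88.1),[.661,.032,z],1))
E
```

```text
[0.42168202 0.03163384 0.16647649] 0.0004996107674144335 [0.31791323 0.7336073  0.3252298 ]
[[0.5, 0.6, 74.5], [-22.8, 7.2, 0.9], 1]
[[0.5, 0.6, 74.5], [-22.7, 7.2, 8.9], 1]
[[0.5, 0.6, 74.5], [-22.7, 7.2, 13.1], 1]
```

The jaws closed on nothing, so I look.

Request:
{"op": "apply_moves", "data": {
  "commands": [
    [[0, 0, 0], [0, 0, -1], 0],
    [[0, 0, 0], [0, 0, -1], -1],
    [[0, 0, 0], [0, 0, -1], -1],
    [[0, 0, 0], [0, 0, -1], -1]
  ]
}}

```text
t: 23.05
eef_pos: [0.4174, 0.0314, 0.1708]
orientation: [-179.9, 0.1, 162.6]
ft_force: [-0.2, -0.3, -0.6]
finger_gap: 0.0224
```

```bash
python3 - <<'E'
from g import *
o=monitor.get_obs();print(o['eef_pos'],o['orientation'])
wq((.4355,.0262),'w7.png')
print(rel(down(163),[.4176,.0312,.04],-1))
E
```

```text
[0.41741973 0.03143563 0.17077663] [-1.79934169e+02  8.25797274e-02  1.62630744e+02]
quad centre [0.4365 0.0271] size [28.1 95.9] yaw -14.9 grip [0.4182 0.032 ] handle mid v -0.0003 handle z 0.0227 rgb [148. 152. 152.]
[[-0.1, 0.1, -0.4], [-0.0, -0.0, 13.1], -1]
```

View pics/w7.png

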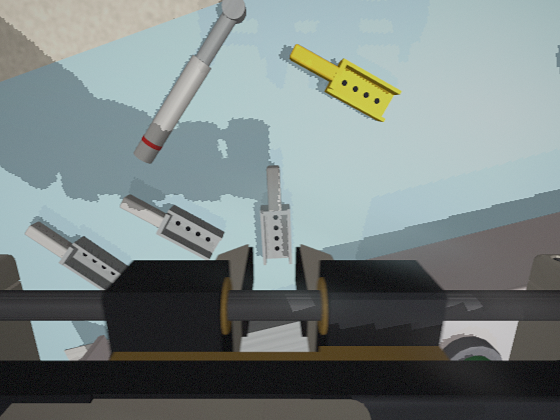

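The quad turned slightly: the lift began before the jaws had closed firmly on it. I'll repeat with more closing time.

Request:
{"op": "apply_moves", "data": {
  "commands": [
    [[0, 0, -2.5], [0, 0.1, 4], -0.3],
    [[0, 0, -2.5], [-0.1, 0.1, 8], -0.3],
    [[0, 0, -2.5], [-0.1, 0.1, 12], -0.3],
    [[0, 0, -2.5], [-0.1, 0.1, 14], -0.3],
    [[0, 0, -2.5], [-0.1, 0.1, 14.9], -0.3],
    [[0, 0, -2.5], [-0.1, 0.1, 14.9], 1],
    [[0, 0, -2.5], [-0.1, 0.1, 14.9], 1],
    [[0, 0, -2.5], [-0.1, 0.1, 14.9], 1],
    [[0, 0, -2.5], [-0.1, 0.1, 14.9], 1],
    [[0, 0, -2.5], [-0.1, 0.1, 14.9], 1],
    [[0, 0, -2.5], [-0.1, 0.1, 14.9], 1],
    [[0, 0, -2.5], [-0.1, 0.1, 14.9], 1],
    [[0, 0, -2.5], [-0.1, 0.1, 14.9], 1],
    [[0, 0, -2.5], [-0.1, 0.1, 14.9], 1],
    [[0, 0, -2.5], [-0.1, 0.1, 14.9], 1],
    [[0, 0, -2.5], [-0.1, 0.1, 14.9], 1]
  ]
}}

```text
t: 24.43
eef_pos: [0.42, 0.0319, 0.0228]
orientation: [-179.9, 0.2, 165.1]
ft_force: [-1.3, -0.2, 4.5]
finger_gap: 0.0121
```

Gripped (12.1 mm). I'll lift and carry it.

Request:
{"op": "apply_moves", "data": {
  "commands": [
    [[0, 0, 0], [0, 0, -1], 1],
    [[0, 0, 0], [0, 0, -3], 1],
    [[0, 0, 0], [0, 0, -6], 1],
    [[0, 0, 0], [0, 0, -10], 1],
    [[0, 0, 0], [0, 0, -13], 1],
    [[0, 0, 0], [0, 0, -13], 1]
  ]
}}

```text
t: 24.93
eef_pos: [0.423, 0.0329, 0.158]
orientation: [179.9, 0.7, 165.2]
ft_force: [0.7, 0.2, -0.7]
finger_gap: 0.0116
```

```bash
python3 - <<'E'
from g import *
o=monitor.get_obs();print(o['eef_pos'],o['finger_gap'],o['ft_force'])
for z in(.15,.08,.041): print(rel(down(88.1),[.661,.034,z],1))
E
```

```text
[0.42300666 0.03291707 0.15799225] 0.011569203553332488 [ 0.74069463  0.24826312 -0.72687336]
[[0.5, 0.5, 77.1], [-23.0, 6.2, 1.1], 1]
[[0.5, 0.5, 77.1], [-22.9, 6.2, 8.1], 1]
[[0.5, 0.5, 77.1], [-22.8, 6.2, 12.0], 1]
```

Request:
{"op": "apply_moves", "data": {
  "commands": [
    [[0, 0, 7], [-2, 0.5, -1], 1],
    [[0, 0, 14], [-5, 1, -1], 1],
    [[0, 0, 21], [-8, 2, -1], 1],
    [[0, 0, 28], [-11, 3, -1], 1],
    [[0, 0, 35], [-14, 4, -1], 1],
    [[0, 0, 42], [-17, 5, -1], 1],
    [[0, 0, 49], [-20, 6, -1], 1],
    [[0.3, 0.3, 56], [-23, 6.2, -1], 1],
    [[0.4, 0.4, 63], [-23, 6.2, 0], 1],
    [[0.4, 0.4, 70], [-23, 6.2, 1], 1],
    [[0.4, 0.4, 77], [-23, 6.2, 1], 1],
    [[0.4, 0.4, 77], [-23, 6.2, 1], 1],
    [[0.4, 0.4, 77], [-23, 6.2, 1], 1],
    [[0.4, 0.4, 77], [-23, 6.2, 1], 1],
    [[0.4, 0.4, 77], [-23, 6.2, 1], 1]
  ]
}}

```text
t: 26.18
eef_pos: [0.6578, 0.0332, 0.1436]
orientation: [-179.7, 0.0, 88.3]
ft_force: [-0.1, 1.0, 0.1]
finger_gap: 0.0118
```

```bash
python3 - <<'E'
from g import *
o=monitor.get_obs();print(o['eef_pos'],o['finger_gap'],o['orientation'],o['q'].round())
for z in(.08,.041,.038): print(rel(down(88.1),[.661,.034,z],1))
E
```

```text
[0.65778499 0.03318667 0.1436434 ] 0.011830060752456644 [-1.79669726e+02  9.59366417e-03  8.82810769e+01] [  6.  35. -16.  92.  11.  55. -15.]
[[-0.3, 0.0, 0.2], [0.1, 0.4, 6.4], 1]
[[-0.3, 0.0, 0.2], [0.1, 0.4, 10.3], 1]
[[-0.3, 0.0, 0.2], [0.1, 0.4, 10.6], 1]
```

Request:
{"op": "apply_moves", "data": {
  "commands": [
    [[0, 0, 0], [0.1, 0.3, 3], 1],
    [[0, 0, 0], [0.1, 0.3, 6], 1],
    [[0, 0, 0], [0.1, 0.3, 8.5], 1],
    [[0, 0, 0], [0.1, 0.3, 9.6], 1],
    [[0, 0, 0], [0.1, 0.3, 10.2], 1],
    [[0, 0, 0], [0.1, 0.3, 10.5], 1],
    [[0, 0, 0], [0.1, 0.3, 10.5], 1],
    [[0, 0, 0], [0.1, 0.3, 10.5], 0.52],
    [[0, 0, 0], [0.1, 0.3, 10.5], 0.52],
    [[0, 0, 0], [0.1, 0.3, 10.5], 0.52],
    [[0, 0, 0], [0.1, 0.3, 10.5], 0.52]
  ]
}}

```text
t: 27.1
eef_pos: [0.6607, 0.034, 0.039]
orientation: [-179.7, 0.0, 88.1]
ft_force: [-0.6, 0.5, -0.1]
finger_gap: 0.0215
```

Request:
{"op": "apply_moves", "data": {
  "commands": [
    [[0, 0, 0], [0, 0, -1], 0.52],
    [[0, 0, 0], [0, 0, -3], 0.52],
    [[0, 0, 0], [0, 0, -6], 0.52],
    [[0, 0, 0], [0, 0, -10], 0],
    [[0, 0, 0], [0, 0, -14], -0.3],
    [[0, 0, 0], [0, 0, -14], -0.3]
  ]
}}

```text
t: 27.6
eef_pos: [0.6666, 0.0349, 0.1887]
orientation: [179.5, -0.1, 88.1]
ft_force: [3.2, -0.1, 0.8]
finger_gap: 0.0375
```

```bash
python3 - <<'E'
from g import *
o=monitor.get_obs();print(o['eef_pos'],o['finger_gap'],o['ft_force'])
im,d,P=cam('wrist','w8.png');x,y,z=P[...,0],P[...,1],P[...,2]
m=(abs(x-.66)<.024)&(y>-.05)&(y<.063)&(z>.024)&(z<.08);p=P[m];print(len(p),p.min(0).round(3),p.max(0).round(3))
o=cam('top');P=o[2];im=o[0]
from m import *
quads(P,im,(.33,.48,-.3,.0))
print(rel(down(42),[.4004,-.0832,.18],-.3))
E
```

```text
[0.66656298 0.03494612 0.18866253] 0.03746162763699352 [ 3.15394659 -0.10563847  0.77686446]
1116 [ 0.645 -0.033  0.024] [0.675 0.063 0.04 ]
[[-0.0, 0.0, 46.1], [-12.6, -25.8, 0.2], -0.3]
```

View pics/w8.png

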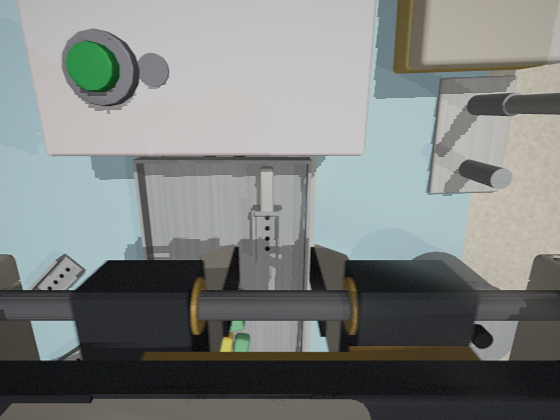

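Quad1 lies flat in the tray's right lane, with its handle towards the hood at (266,190). Now quad2.

Request:
{"op": "apply_moves", "data": {
  "commands": [
    [[0, 0, 7], [-2, -4, 0], -0.3],
    [[0, 0, 14], [-4, -8, 0], -0.3],
    [[0, 0, 21], [-6, -12, 0], -0.3],
    [[0, 0, 28], [-8, -16, 0], -0.3],
    [[0, 0, 35], [-10, -20, 0], -0.3],
    [[0, 0, 42], [-12.6, -25.8, 0.2], -0.3],
    [[0, 0, 46], [-12.6, -25.8, 0.2], -0.3],
    [[0, 0, 46], [-12.6, -25.8, 0.2], -0.3],
    [[0, 0, 46], [-12.6, -25.8, 0.2], -0.3],
    [[0, 0, 46], [-12.6, -25.8, 0.2], -0.3],
    [[0, 0, 46], [-12.6, -25.8, 0.2], -0.3]
  ]
}}

```text
t: 28.62
eef_pos: [0.4002, -0.083, 0.1778]
orientation: [-179.8, 0.2, 42.2]
ft_force: [0.0, 0.4, -0.6]
finger_gap: 0.0595
```

```bash
python3 - <<'E'
from g import *
o=monitor.get_obs();print(o['eef_pos'],o['orientation'],o['q'].round())
wq((.4145,-.0705),'w9.png'); wq((.417,-.172))
print(rel(down(42),[.4004,-.0832,.023],-.3))
E
```

```text
[ 0.40017269 -0.0829664   0.17783047] [-179.78010513    0.24335826   42.23681237] [ 14.   8.  -7. 126.   1.  47. -41.]
quad centre [ 0.4155 -0.0704] size [95.5 27.7] yaw 41.8 grip [ 0.4013 -0.0831] handle mid v -0.0003 handle z 0.0226 rgb [147. 150. 149.]
quad centre [ 0.4344 -0.1612] size [56.  28.9] yaw 33.4 grip [ 0.4186 -0.1716] handle mid v 0.0003 handle z 0.0219 rgb [116. 123. 123.]
[[-0.2, 0.3, 0.2], [0.1, 0.1, 15.5], -0.3]
```

Request:
{"op": "apply_moves", "data": {
  "commands": [
    [[0, 0, 0.4], [0.1, 0.1, 4], 0],
    [[0, 0, 0.4], [0.1, 0.1, 8], 0],
    [[0, 0, 0.4], [0.1, 0.1, 12], 0],
    [[0, 0, 0.4], [0.1, 0.1, 14.5], 0],
    [[0, 0, 0.4], [0.1, 0.1, 15.5], 0],
    [[0, 0, 0.4], [0.1, 0.1, 15.5], 0],
    [[0, 0, 0.4], [0.1, 0.1, 15.5], 1],
    [[0, 0, 0.4], [0.1, 0.1, 15.5], 1],
    [[0, 0, 0.4], [0.1, 0.1, 15.5], 1],
    [[0, 0, 0.4], [0.1, 0.1, 15.5], 1],
    [[0, 0, 0.4], [0.1, 0.1, 15.5], 1],
    [[0, 0, 0.4], [0.1, 0.1, 15.5], 1],
    [[0, 0, 0.4], [0.1, 0.1, 15.5], 1],
    [[0, 0, 0.4], [0.1, 0.1, 15.5], 1],
    [[0, 0, 0.4], [0.1, 0.1, 14.5], 1],
    [[0, 0, 0.4], [0.1, 0.1, 12], 1],
    [[0, 0, 0.4], [0.1, 0.1, 8], 1],
    [[0, 0, 0.4], [0.1, 0.1, 4], 1],
    [[0, 0, 0.4], [0.1, 0.1, 2], 1],
    [[0, 0, 0.4], [0.1, 0.1, 2], 1]
  ]
}}

```text
t: 30.38
eef_pos: [0.4035, -0.0842, 0.1623]
orientation: [179.8, -0.0, 41.7]
ft_force: [0.5, -0.4, -1.7]
finger_gap: 0.0119
```

```bash
python3 - <<'E'
from g import *
o=monitor.get_obs();print(o['eef_pos'],o['finger_gap'])
# tray lane -42mm from the centre line; grip y -0.010
for z in(.16,.039): print(rel(down(88.1),[.574,-.008,z],1))
E
```

```text
[ 0.40353163 -0.0842307   0.16226921] 0.01192675816515234
[[0.2, 0.0, -46.4], [17.8, 5.7, 0.3], 1]
[[0.2, 0.0, -46.4], [17.8, 5.6, 12.4], 1]
```

Request:
{"op": "apply_moves", "data": {
  "commands": [
    [[0, 0, -7], [3, 1, 0], 1],
    [[0, 0, -14], [6, 2, 0], 1],
    [[0, 0, -21], [9, 3, 0], 1],
    [[0, 0, -28], [12, 4, 0], 1],
    [[0, 0, -35], [15, 5, 0], 1],
    [[0, 0, -42], [17.9, 5.7, 0.3], 1],
    [[0.1, 0, -46.4], [17.9, 5.7, 0.3], 1],
    [[0.1, 0, -46.4], [17.9, 5.7, 0.3], 1],
    [[0.1, 0, -46.4], [17.9, 5.7, 0.3], 1],
    [[0.1, 0, -46.4], [17.9, 5.7, 4], 1],
    [[0.1, 0, -46.4], [17.9, 5.7, 8], 1],
    [[0.1, 0, -46.4], [17.9, 5.7, 10.5], 1],
    [[0.1, 0, -46.4], [17.9, 5.7, 11.6], 1],
    [[0.1, 0, -46.4], [17.9, 5.7, 11.6], 1]
  ]
}}

```text
t: 31.55
eef_pos: [0.5679, -0.0087, 0.0384]
orientation: [-179.2, 0.1, 87.9]
ft_force: [-0.3, -0.4, -1.0]
finger_gap: 0.0118
```

Request:
{"op": "apply_moves", "data": {
  "commands": [
    [[0, 0, 0], [0, 0, 0], 1],
    [[0, 0, 0], [0, 0, 0], 1]
  ]
}}

```text
t: 31.72
eef_pos: [0.5715, -0.0073, 0.0417]
orientation: [-179.6, -0.0, 88.1]
ft_force: [0.4, 0.3, -0.8]
finger_gap: 0.0119
```

Request:
{"op": "apply_moves", "data": {
  "commands": [
    [[0, 0, 0], [0, 0.35, 0], 1],
    [[0, 0, 0], [0, 0.35, 0.2], 1],
    [[0, 0, 0], [0, 0.35, 0.3], 1],
    [[0, 0, 0], [0, 0.35, 0.3], 1],
    [[0, 0, 0], [0, 0.35, 0.3], 0.54],
    [[0, 0, 0], [0, 0.35, 0.3], 0.54],
    [[0, 0, 0], [0, 0.35, 0.3], 0.54],
    [[0, 0, 0], [0, 0.35, 0.3], 0.54],
    [[0, 0, 0], [0, 0.35, -1], 0.54],
    [[0, 0, 0], [0, 0.35, -3], 0.54],
    [[0, 0, 0], [0, 0.35, -6], 0.54],
    [[0, 0, 0], [0, 0.35, -10], 0],
    [[0, 0, 0], [0, 0.35, -14], -0.3],
    [[0, 0, 0], [0, 0.35, -14], -0.3]
  ]
}}

```text
t: 32.88
eef_pos: [0.581, -0.0067, 0.1901]
orientation: [179.6, -0.0, 88.1]
ft_force: [1.7, -0.8, -0.1]
finger_gap: 0.0366
```

```bash
python3 - <<'E'
from g import *
o=monitor.get_obs();print(o['eef_pos'],o['finger_gap'],o['ft_force'])
im,d,P=cam('wrist','w10.png');x,y,z=P[...,0],P[...,1],P[...,2]
for x0 in(.575,.661):
    m=(abs(x-x0)<.024)&(y>-.06)&(y<.062)&(z>.022)&(z<.08);p=P[m];print(len(p),p.min(0).round(3),p.max(0).round(3)) if len(p) else 0
g=(im[...,1]>1.6*im[...,0].astype(int))&(z>.11);print('button',g.sum(),np.median(P[g],0))
print(rel(down(33),[.4012,-.1824,.18],-.3))
E
```

```text
[ 0.58101817 -0.00666972  0.19006648] 0.036646174871666604 [ 1.71930707 -0.80102182 -0.0898816 ]
1227 [ 0.561 -0.033  0.022] [0.59  0.062 0.039]
1627 [ 0.645 -0.033  0.022] [0.675 0.062 0.04 ]
button 439 [0.56284089 0.12738601 0.12050253]
[[0.1, -0.1, 55.1], [-18.1, -17.2, 0.6], -0.3]
```

Request:
{"op": "apply_moves", "data": {
  "commands": [
    [[0, 0, 7], [-3, -2, 0], -0.3],
    [[0, 0, 14], [-6, -5, 0], -0.3],
    [[0, 0, 21], [-9, -8, 0], -0.3],
    [[0, 0, 28], [-12, -11, 0], -0.3],
    [[0, 0, 35], [-15, -14, 0], -0.3],
    [[0, 0, 42], [-18.1, -17.2, 0], -0.3],
    [[0, 0, 49], [-18.1, -17.2, 0.4], -0.3],
    [[0, 0, 55], [-18.1, -17.2, 0.4], -0.3],
    [[0, 0, 55], [-18.1, -17.2, 0.4], -0.3],
    [[0, 0, 55], [-18.1, -17.2, 0.4], -0.3],
    [[0, 0, 55], [-18.1, -17.2, 0.4], -0.3],
    [[0, 0, 55], [-18.1, -17.2, 0.4], -0.3]
  ]
}}

```text
t: 33.93
eef_pos: [0.3982, -0.1819, 0.178]
orientation: [-179.7, 0.4, 33.3]
ft_force: [0.2, -0.3, -1.0]
finger_gap: 0.0597
```

```bash
python3 - <<'E'
from g import *
o=monitor.get_obs();print(o['eef_pos'],o['orientation'],o['q'].round())
wq((.4172,-.1722),'w11.png')
print(rel(down(33),[.4012,-.1824,.023],-.3))
E
```

```text
[ 0.39822442 -0.18189384  0.17800584] [-179.72152042    0.35902971   33.34568077] [ 24.  11.  -3. 122.   1.  48. -37.]
quad centre [ 0.4182 -0.172 ] size [94.8 27.8] yaw 33.1 grip [ 0.4023 -0.1824] handle mid v -0.0001 handle z 0.0223 rgb [145. 148. 147.]
[[-0.3, 0.4, 0.3], [0.3, 0.3, 15.5], -0.3]
```

Request:
{"op": "apply_moves", "data": {
  "commands": [
    [[0, 0, 0.3], [0.4, 0.35, 4], 0],
    [[0, 0, 0.3], [0.4, 0.35, 8], 0],
    [[0, 0, 0.3], [0.4, 0.35, 12], 0],
    [[0, 0, 0.3], [0.4, 0.35, 14.5], 0],
    [[0, 0, 0.3], [0.4, 0.35, 15.5], 0],
    [[0, 0, 0.3], [0.4, 0.35, 15.5], 0],
    [[0, 0, 0.3], [0.4, 0.35, 15.5], 1],
    [[0, 0, 0.3], [0.4, 0.35, 15.5], 1],
    [[0, 0, 0.3], [0.4, 0.35, 15.5], 1],
    [[0, 0, 0.3], [0.4, 0.35, 15.5], 1],
    [[0, 0, 0.3], [0.4, 0.35, 15.5], 1],
    [[0, 0, 0.3], [0.4, 0.35, 15.5], 1],
    [[0, 0, 0.3], [0.4, 0.35, 15.5], 1],
    [[0, 0, 0.3], [0.4, 0.35, 15.5], 1],
    [[0, 0, 0.3], [0.4, 0.35, 14.5], 1],
    [[0, 0, 0.3], [0.4, 0.35, 12], 1],
    [[0, 0, 0.3], [0.4, 0.35, 8], 1],
    [[0, 0, 0.3], [0.4, 0.35, 4], 1],
    [[0, 0, 0.3], [0.4, 0.35, 2], 1],
    [[0, 0, 0.3], [0.4, 0.35, 2], 1]
  ]
}}

```text
t: 35.65
eef_pos: [0.4061, -0.1845, 0.1631]
orientation: [179.8, 0.1, 32.8]
ft_force: [1.3, -0.3, -0.3]
finger_gap: 0.0115
```

```bash
python3 - <<'E'
from g import *
o=monitor.get_obs();print(o['eef_pos'],o['finger_gap'])
for z in(.16,.07): print(rel(down(88.1),[.617,-.008,z],1))
E
python3 blk.py top side
```

```text
[ 0.4061014  -0.18448851  0.16314907] 0.011518065033859373
[[0.1, 0.1, -55.3], [27.3, -3.4, 0.3], 1]
[[0.1, 0.1, -55.3], [27.3, -3.4, 9.3], 1]
top Y 50 [ 0.607 -0.133  0.029] x 0.599 0.617 y -0.146 -0.122 zmax 0.035
top Y 53 [ 0.596 -0.092  0.049] x 0.587 0.612 y -0.106 -0.082 zmax 0.061
top G 16 [ 0.623 -0.071  0.037] x 0.616 0.632 y -0.08 -0.068 zmax 0.042
side Y 57 [ 0.598 -0.097  0.039] x 0.591 0.609 y -0.105 -0.085 zmax 0.054
side Y 15 [ 0.608 -0.128  0.029] x 0.603 0.615 y -0.134 -0.121 zmax 0.033
```

Request:
{"op": "apply_moves", "data": {
  "commands": [
    [[0, 0, -7], [4, -0.5, 0], 1],
    [[0, 0, -14], [8, -1, 0], 1],
    [[0, 0, -21], [12, -1.5, 0], 1],
    [[0, 0, -28], [16, -2, 0], 1],
    [[0, 0, -35], [20, -2.5, 0], 1],
    [[0, 0, -42], [24, -3, 0], 1],
    [[0, 0, -49], [27.3, -3.4, 0.3], 1],
    [[0, 0, -55.3], [27.3, -3.4, 0.3], 1],
    [[0, 0, -55.3], [27.3, -3.4, 0.3], 1],
    [[0, 0, -55.3], [27.3, -3.4, 4], 1],
    [[0, 0, -55.3], [27.3, -3.4, 8], 1],
    [[0, 0, -55.3], [27.3, -3.4, 9.3], 1],
    [[0, 0, -55.3], [27.3, -3.4, 9.3], 1],
    [[0, 0, -55.3], [27.3, -3.4, 9.3], 1],
    [[0, 0, -55.3], [27.3, -3.4, 9.3], 1]
  ]
}}

```text
t: 37.0
eef_pos: [0.6141, -0.0069, 0.065]
orientation: [-179.7, -0.0, 88.0]
ft_force: [0.8, 0.1, -0.1]
finger_gap: 0.0118
```

```bash
python3 - <<'E'
from g import *
o=monitor.get_obs();print(o['eef_pos'],o['orientation'])
print(rel(down(88.1),[.617,-.008,.0388],1))
E
```

```text
[ 0.61411143 -0.00688304  0.06495002] [-1.79657491e+02 -1.10017070e-02  8.80483196e+01]
[[-0.3, -0.0, -0.1], [-0.1, 0.3, 2.6], 1]
```

Request:
{"op": "apply_moves", "data": {
  "commands": [
    [[0, 0, 0], [0, 0.1, 1], 1],
    [[0, 0, 0], [0, 0.1, 2], 1],
    [[0, 0, 0], [0, 0.1, 2.5], 1],
    [[0, 0, 0], [0, 0.1, 2.6], 1],
    [[0, 0, 0], [0, 0.1, 2.6], 1],
    [[0, 0, 0], [0, 0.1, 2.6], 0.59],
    [[0, 0, 0], [0, 0.1, 2.6], 0.59],
    [[0, 0, 0], [0, 0.1, 2.6], 0.59],
    [[0, 0, 0], [0, 0.1, 2.6], 0.59],
    [[0, 0, 0], [0, 0.1, 2], 0.59],
    [[0, 0, 0], [0, 0.1, 0.5], 0.59],
    [[0, 0, 0], [0, 0.1, -2], 0.59],
    [[0, 0, 0], [0, 0.1, -6], 0.59],
    [[0, 0, 0], [0, 0.1, -10], 0.59],
    [[0, 0, 0], [0, 0.1, -14], 0.59],
    [[0, 0, 0], [0, 0.1, -14], 0.59]
  ]
}}

```text
t: 38.33
eef_pos: [0.6205, -0.006, 0.213]
orientation: [179.6, -0.0, 88.1]
ft_force: [2.6, -0.5, 1.2]
finger_gap: 0.0189
```

```bash
python3 - <<'E'
from g import *
o=monitor.get_obs();print(o['eef_pos'],o['finger_gap'],o['ft_force'],o['q'].round())
im,d,P=cam('wrist','w12.png');x,y,z=P[...,0],P[...,1],P[...,2]
for x0 in(.575,.617,.661):
    m=(abs(x-x0)<.018)&(y>-.06)&(y<.062)&(z>.024)&(z<.08);p=P[m];print(len(p),p.min(0).round(3),p.max(0).round(3)) if len(p) else 0
E
```

```text
[ 0.6205338  -0.00602786  0.21295078] 0.01892559262352223 [ 2.55068755 -0.53427423  1.23876663] [ 12.  27. -19.  96.  10.  59. -12.]
1170 [ 0.561 -0.033  0.024] [0.591 0.062 0.039]
1012 [ 0.602 -0.035  0.024] [0.631 0.061 0.04 ]
1172 [ 0.645 -0.033  0.024] [0.675 0.062 0.04 ]
```

View pics/w12.png

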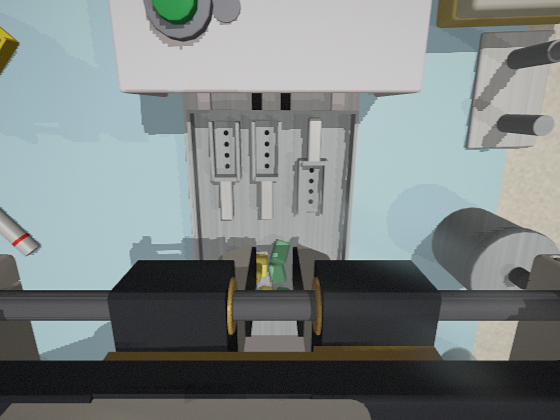

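All three quads lie flat, side by side, at (226,170), (265,170) and (312,165), with the heap behind them at (270,262). I'll close the jaws and move in front of the panel.

```bash
python3 - <<'E'
from g import *
print(rel(down(88.1),[.6105,-.233,.2],1),rel(down(88.1),[.6105,-.233,.074],1))
P=cam('side')[2];x,y,z=P[...,0],P[...,1],P[...,2]
from m import rect
pan=(z>.055)&(z<.09)&(x>.4)&(x<.75)&(y<-.17)&(y>-.25); print('panel',rect(P[pan][:,:2]))
im=cam('side')[0].astype(int);s=pan&(im[...,2]>1.6*im[...,0])&(im[...,2]>1.3*im[...,1]);print('stripe',s.sum(),np.median(P[s],0))
E
```

```text
[[0.2, -0.0, 0.0], [-22.7, -0.1, 0.9], 1] [[0.2, -0.0, 0.0], [-22.7, -0.1, 13.5], 1]
panel (array([ 613. , -194.5]), array([ 15.8, 212.1]), 88.0)
stripe 52 [ 0.6129356  -0.19706628  0.06779727]
```

Request:
{"op": "apply_moves", "data": {
  "commands": [
    [[0, 0, 0], [-4, 0, 0], 1],
    [[0, 0, 0], [-8, 0, 0], 1],
    [[0, 0, 0], [-12, -0.1, 0], 1],
    [[0, 0, 0], [-16, -0.1, 0], 1],
    [[0, 0, 0], [-20, -0.1, 0], 1],
    [[0, 0, 0], [-22.7, -0.1, 0], 1],
    [[0, 0, 0], [-22.7, -0.1, 0], 1],
    [[0, 0, 0], [-22.7, -0.1, 0], 1],
    [[0, 0, 0], [-22.7, -0.1, 0], 1]
  ]
}}

```text
t: 39.23
eef_pos: [0.6059, -0.2323, 0.2014]
orientation: [-179.4, -0.1, 88.2]
ft_force: [0.8, 0.7, -0.6]
finger_gap: 0.0005
```

```bash
python3 - <<'E'
from g import *
o=monitor.get_obs();print(o['eef_pos'],o['orientation'],o['finger_gap'])
print(rel(down(88.1),[.6105,-.233,.074],1))
E
```

```text
[ 0.60589739 -0.23225437  0.20137484] [-1.79371091e+02 -1.37283041e-01  8.81520575e+01] 0.0004910091417541653
[[-0.6, -0.1, 0.1], [-0.1, 0.6, 12.7], 1]
```

Request:
{"op": "apply_moves", "data": {
  "commands": [
    [[0, 0, 0], [0, 0.6, 3], 1],
    [[0, 0, 0], [0, 0.6, 6], 1],
    [[0, 0, 0], [0, 0.6, 9], 1],
    [[0, 0, 0], [0, 0.6, 11.5], 1],
    [[0, 0, 0], [0, 0.6, 12.7], 1],
    [[0, 0, 0], [0, 0.6, 12.7], 1],
    [[0, 0, 0], [0, 0.6, 12.7], 1]
  ]
}}

```text
t: 39.82
eef_pos: [0.612, -0.2319, 0.0761]
orientation: [-179.5, -0.1, 88.2]
ft_force: [0.5, -0.3, 1.6]
finger_gap: 0.0003
```

```bash
python3 - <<'E'
from g import *
o=monitor.get_obs();print(o['eef_pos'],o['orientation'],o['ft_force'])
print(rel(down(88.1),[.6207-.033*(.0776-.015),.015,.074],1),rel(down(88.1),[.6207-.033*.0126,.065,.074],1))
E
```

```text
[ 0.61198869 -0.23194885  0.07606401] [-1.79487491e+02 -7.84014863e-02  8.82496669e+01] [ 0.49417699 -0.34738163  1.6442678 ]
[[-0.5, -0.1, 0.2], [24.7, -0.1, 0.2], 1] [[-0.5, -0.1, 0.2], [29.7, -0.1, 0.2], 1]
```

Request:
{"op": "apply_moves", "data": {
  "commands": [
    [[0, 0, 0], [0.8, 0, 0.1], 1],
    [[0, 0, 0], [1.6, 0, 0.1], 1],
    [[0, 0, 0], [2.0, 0, 0.1], 1],
    [[0, 0, 0], [2.3, 0, 0.1], 1],
    [[0, 0, 0], [2.6, 0, 0.1], 1],
    [[0, 0, 0], [3.0, 0, 0.1], 1],
    [[0, 0, 0], [3.6, 0, 0.1], 1],
    [[0, 0, 0], [4.3, 0, 0.1], 1],
    [[0, 0, 0], [5.0, 0, 0.1], 1],
    [[0, 0, 0], [5.7, 0, 0.1], 1],
    [[0, 0, 0], [6.4, 0, 0.1], 1],
    [[0, 0, 0], [7.1, 0, 0.1], 1],
    [[0, 0, 0], [7.8, 0, 0.1], 1],
    [[0, 0, 0], [8.5, 0, 0.1], 1],
    [[0, 0, 0], [9.2, 0, 0.1], 1],
    [[0, 0, 0], [9.9, 0, 0.1], 1],
    [[0, 0, 0], [10.6, 0, 0.1], 1],
    [[0, 0, 0], [11.3, 0, 0.1], 1],
    [[0, 0, 0], [12, 0, 0.1], 1]
  ]
}}

```text
t: 41.4
eef_pos: [0.6156, -0.113, 0.0752]
orientation: [-179.5, -0.0, 88.1]
ft_force: [-0.5, -3.2, 2.0]
finger_gap: 0.0004
```

```bash
python3 blk.py top side; python3 - <<'E'
from g import *
o=monitor.get_obs();print(o['eef_pos'],o['orientation'],o['ft_force'])
print(rel(down(88.1),[.6207-.033*.0126,.065,.074],1))
P=cam('side')[2];x,y,z=P[...,0],P[...,1],P[...,2]
from m import rect
pan=(z>.055)&(z<.088)&(x>.4)&(x<.57)&(y<.0)&(y>-.25); print('panel left part',rect(P[pan][:,:2]))
E
```

```text
top Y 49 [ 0.608 -0.041  0.029] x 0.599 0.619 y -0.049 -0.029 zmax 0.034
top Y 55 [0.599 0.001 0.047] x 0.589 0.616 y -0.01 0.013 zmax 0.057
top G 6 [0.631 0.023 0.037] x 0.627 0.632 y 0.018 0.024 zmax 0.039
top G 10 [0.62  0.014 0.038] x 0.618 0.625 y 0.01 0.024 zmax 0.042
side Y 6 [ 0.606 -0.006  0.027] x 0.603 0.611 y -0.008 -0.003 zmax 0.031
[ 0.61564751 -0.11062926  0.07507925] [-1.79513484e+02 -1.35811129e-01  8.82790596e+01] [0.24379332 0.69803366 0.73871329]
[[-0.5, -0.1, 0.2], [17.6, -0.1, 0.2], 1]
panel left part (array([540.3, -95.6]), array([59.2, 12.2]), 3.1)
```

The tray slides freely at about 3 N. I continue.

Request:
{"op": "apply_moves", "data": {
  "commands": [
    [[0, 0, 0], [0.5, 0, 0], 1],
    [[0, 0, 0], [1.1, 0, 0], 1],
    [[0, 0, 0], [1.8, 0, 0], 1],
    [[0, 0, 0], [2.6, 0, 0], 1],
    [[0, 0, 0], [3.4, 0, 0], 1],
    [[0, 0, 0], [4.2, 0, 0], 1],
    [[0, 0, 0], [5.0, 0, 0], 1],
    [[0, 0, 0], [5.8, 0, 0], 1],
    [[0, 0, 0], [6.6, 0, 0], 1],
    [[0, 0, 0], [7.4, 0, 0], 1],
    [[0, 0, 0], [8.2, 0, 0], 1],
    [[0, 0, 0], [9.0, 0, 0], 1],
    [[0, 0, 0], [9.8, 0, 0], 1],
    [[0, 0, 0], [10.6, 0, 0], 1],
    [[0, 0, 0], [11.4, 0, 0], 1],
    [[0, 0, 0], [12.2, 0, 0], 1],
    [[0, 0, 0], [13.0, 0, 0], 1],
    [[0, 0, 0], [13.7, 0, 0], 1],
    [[0, 0, 0], [14.3, 0, 0], 1],
    [[0, 0, 0], [14.9, 0, 0], 1]
  ]
}}

```text
t: 43.22
eef_pos: [0.6206, 0.0358, 0.0754]
orientation: [-179.5, -0.0, 88.1]
ft_force: [-0.4, -2.4, -1.1]
finger_gap: 0.0001
```

Request:
{"op": "apply_moves", "data": {
  "commands": [
    [[0, 0, 0], [0.5, 0, 0], 1],
    [[0, 0, 0], [1.0, 0, 0], 1],
    [[0, 0, 0], [1.4, 0, 0], 1],
    [[0, 0, 0], [1.7, 0, 0], 1],
    [[0, 0, 0], [2.0, 0, 0], 1],
    [[0, 0, 0], [2.3, 0, 0], 1]
  ]
}}

```text
t: 43.72
eef_pos: [0.6214, 0.058, 0.0754]
orientation: [-179.5, 0.0, 88.1]
ft_force: [-0.3, -2.5, -0.4]
finger_gap: -0.0001
```

Request:
{"op": "apply_moves", "data": {
  "commands": [
    [[0, 0, 0], [0.3, 0, 0], 1],
    [[0, 0, 0], [0.6, 0, 0], 1],
    [[0, 0, 0], [0.9, 0, 0], 1],
    [[0, 0, 0], [1.2, 0, 0], 1],
    [[0, 0, 0], [1.4, 0, 0], 1]
  ]
}}

```text
t: 44.13
eef_pos: [0.6215, 0.0643, 0.0755]
orientation: [-179.4, 0.5, 87.9]
ft_force: [-2.2, -19.7, 5.1]
finger_gap: 0.0007
```

The tray stopped hard at the expected y (20 N), so it is home. I back off and measure the button.

Request:
{"op": "apply_moves", "data": {
  "commands": [
    [[0, 0, 0], [-1, 0, 0], 1],
    [[0, 0, 0], [-3, 0, 0], 1],
    [[0, 0, 0], [-4, 0, 0], 1],
    [[0, 0, 0], [-4, 0, -4], 1],
    [[0, 0, 0], [-4, 0, -8], 1],
    [[0, 0, 0], [-4, 0, -12], 1],
    [[0, 0, 0], [-1, -3, -13], 1],
    [[0, 0, 0], [2, -6, -13], 1],
    [[0, 0, 0], [2, -6, -13], 1],
    [[0, 0, 0], [2, -6, -13], 1]
  ]
}}

```text
t: 44.97
eef_pos: [0.5617, 0.0984, 0.2068]
orientation: [-179.6, -0.1, 88.5]
ft_force: [-0.3, 0.1, -0.3]
finger_gap: 0.0002
```

```bash
python3 - <<'E'
from g import *
from m import rect
o=monitor.get_obs();print(o['eef_pos'],o['orientation'])
for n in('wrist','top','side'):
    im,d,P=cam(n);x,y,z=P[...,0],P[...,1],P[...,2]; im=im.astype(int)
    g=(im[...,1]>1.6*im[...,0])&(im[...,1]>1.4*im[...,2])&(z>.11)&(z<.14)&(abs(x-.56)<.04)&(abs(y-.14)<.05)
    if g.sum()>9: print(n,g.sum(),'z',np.median(z[g]),rect(P[g&(z>.118)][:,:2]))
    pan=(z>.055)&(z<.088)&(x>.5)&(x<.74)&(y<.12)&(y>.03)
    if pan.sum()>30: print(n,'panel',rect(P[pan][:,:2]),np.percentile(P[pan][:,1],[5,95]))
print(rel(down(88.1),[.5625,.138,.2],1))
E
```

```text
[0.56171689 0.09837185 0.20684349] [-1.79579446e+02 -1.32677293e-01  8.84974831e+01]
wrist 1199 z 0.12129258418468702 (array([563.5, 140.8]), array([26.2, 26.1]), 89.6)
wrist panel (array([621.8,  76.9]), array([  4.2, 207.9]), 88.3) [0.07415703 0.08052336]
side 38 z 0.12025203409986068 (array([560.9, 135.9]), array([23. , 23.3]), 32.4)
side panel (array([622.7,  91.5]), array([ 50.7, 221.6]), 89.0) [0.07021737 0.0917556 ]
[[-0.4, -0.0, 0.0], [4.4, -0.3, 0.6], 1]
```

Request:
{"op": "apply_moves", "data": {
  "commands": [
    [[0, 0, 0], [4.15, 0, 0], 1],
    [[0, 0, 0], [4.15, 0, 2], 1],
    [[0, 0, 0], [4.15, 0, 4], 1],
    [[0, 0, 0], [4.15, 0, 5.5], 1],
    [[0, 0, 0], [4.15, 0, 6.2], 1],
    [[0, 0, 0], [4.15, 0, 6.2], 1],
    [[0, 0, 0], [4.15, 0, 6.2], 1]
  ]
}}

```text
t: 45.7
eef_pos: [0.5648, 0.1349, 0.1437]
orientation: [-179.5, -0.0, 88.1]
ft_force: [-0.0, 0.8, 1.3]
finger_gap: 0.0006
```

Request:
{"op": "apply_moves", "data": {
  "commands": [
    [[0, 0, 0], [0.3, -0.1, 0.2], 1],
    [[0, 0, 0], [0.3, -0.1, 0.4], 1],
    [[0, 0, 0], [0.3, -0.1, 0.6], 1],
    [[0, 0, 0], [0.3, -0.1, 0.8], 1],
    [[0, 0, 0], [0.3, -0.1, 1.0], 1],
    [[0, 0, 0], [0.3, -0.1, 1.1], 1],
    [[0, 0, 0], [0.3, -0.1, 1.1], 1]
  ]
}}

```text
t: 46.28
eef_pos: [0.5644, 0.1393, 0.1351]
orientation: [-179.7, -0.0, 88.1]
ft_force: [-4.0, -0.2, 13.8]
finger_gap: 0.0007
```

Request:
{"op": "apply_moves", "data": {
  "commands": [
    [[0, 0, 0], [0, 0, 0.1], 1],
    [[0, 0, 0], [0, 0, 0.2], 1],
    [[0, 0, 0], [0, 0, 0.25], 1],
    [[0, 0, 0], [0, 0, 0.25], 1],
    [[0, 0, 0], [0, 0, 0.25], 1],
    [[0, 0, 0], [0, 0, 0.25], 1]
  ]
}}

```text
t: 46.78
eef_pos: [0.5645, 0.1393, 0.1348]
orientation: [-179.7, -0.0, 88.1]
ft_force: [-8.8, -2.6, 30.3]
finger_gap: 0.0005
```

Request:
{"op": "apply_moves", "data": {
  "commands": [
    [[0, 0, 0], [0, 0, -1], 1],
    [[0, 0, 0], [0, 0, -4], 1],
    [[0, 0, 0], [-3, 0, -8], 1],
    [[0, 0, 0], [-6, 0, -12], 1],
    [[0, 0, 0], [-6, 0, -12], 1],
    [[0, 0, 0], [-6, 0, -12], 1]
  ]
}}

```text
t: 47.28
eef_pos: [0.5648, 0.0748, 0.2544]
orientation: [-179.9, 0.1, 87.8]
ft_force: [-0.1, 0.3, -0.4]
finger_gap: 0.0003
```

```bash
python3 - <<'E'
from g import *
im,d,P=cam('wrist','w13.png');x,y,z=P[...,0],P[...,1],P[...,2]; r=np.hypot(x-.5635,y-.1405)
for a,b in((0,.01),(.01,.013),(.0145,.017),(.017,.02),(.02,.023),(.023,.026),(.03,.035)):
    m=(r>a)&(r<b); print(a,b,m.sum(),np.percentile(z[m],[10,50,90]).round(4))
pan=(z>.055)&(z<.088)&(x>.5)&(x<.74)&(y<.12)&(y>.03);print('panel y',np.percentile(y[pan],[2,50]).round(4))
E
```

```text
0 0.01 509 [0.1205 0.1215 0.1223]
0.01 0.013 345 [0.1201 0.1211 0.1221]
0.0145 0.017 371 [0.1105 0.1115 0.1122]
0.017 0.02 521 [0.1105 0.1114 0.1123]
0.02 0.023 425 [0.0995 0.1106 0.1117]
0.023 0.026 640 [0.0986 0.0995 0.1008]
0.03 0.035 6969 [0.0995 0.3177 0.3244]
panel y [0.074  0.0782]
```

The housing top is at 0.1115 and the fingertips stopped hard at about 0.116, so the button itself bottomed. Final check next.

```bash
python3 - <<'E'
from g import *
P=cam('top')[2];im,d,S=cam('side','s9.png')
for n,Q in(('top',P),('side',S)):
    x,y,z=Q[...,0],Q[...,1],Q[...,2]
    m=(z>.085)&(z<.1)&(x>.35)&(x<.46)&(y>.3)&(y<.42); print(n,'cup',m.sum(),np.median(Q[m],0) if m.sum() else '')
print(monitor.get_obs()['t'])
cv2.imwrite('pics/s9c.png',cv2.resize(im[90:370,170:520,::-1],(750,600),interpolation=cv2.INTER_CUBIC))
E
```

```text
top cup 376 [0.39914109 0.3586797  0.09319493]
side cup 162 [0.40109624 0.35443438 0.0920228 ]
47.4333
```

View pics/s9c.png

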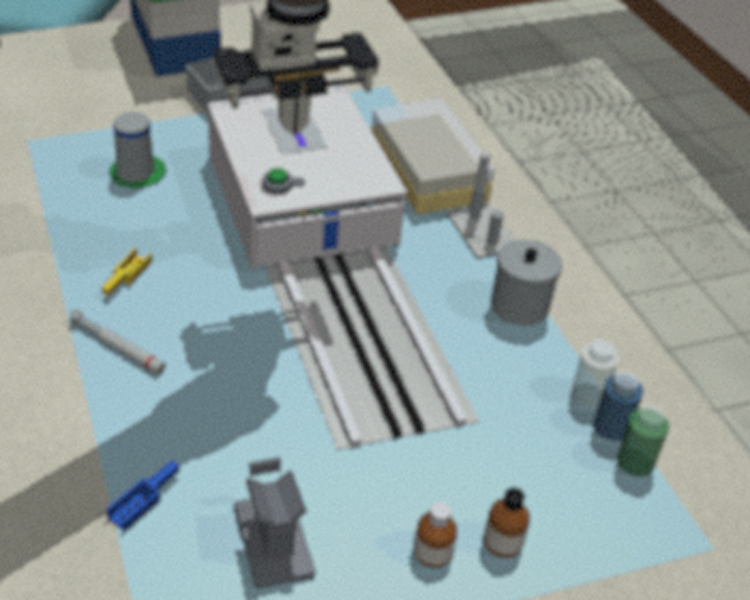

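The final view shows the tray shut (panel at (330,230)), the cup mouth down on the mat at (135,150), the amber bottles where they were and the arm clear of everything.

```bash
python3 -c "
from cell import job; print(job.hand_in())"
```

```text
the job is handed in; nothing more can be done
None
```

I loaded and shut the UV cabinet, pressed the start button and handed the job in at about 47 s of the 192 s allowed.

**Blocks:** All six stayed in the tray in one heap, about 80 mm long. The cup slipped in the grip, so when I emptied it at the tray's floor it was 16–19° short of upright. I slid it about 40 mm with its rim near the floor, and that left some blocks trailing at the heap's edge. The lift itself was straight up.

**Cup:** It stands mouth down on the mat, centred within about 5 mm. It reached the mat by a detour: the leaning pose was out of reach there, so I set the cup down on bare bench and regripped it from above.

**Quadrant trays:** All three lie flat side by side on the tray's floor. The first grasp of quad1 missed because I lifted before the jaws had closed; the second held.

**Tray:** It slid in at about 3 N and stopped hard at home, with the panel's outer face where home should be (y ≈ 0.075).

**Button:** It hit its stop about 5.5 mm down at up to 30 N, clear of its housing, and sprang back.

**Last checks:** The final pictures showed the cup on the mat, the panel against the hood, the amber bottles where they were and the arm clear of everything. The heap was last seen with the tray part-way in. I did not check it again once the tray was inside the hood.

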